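Put the finishing supplies back in their own trays

ROBOT

A 6-joint arm with a two-finger parallel gripper is mounted at the origin on a cart in front of the work surface, level with it; the furniture and walls round the work are solid. World frame = base frame: x ahead of the robot, y to its left, z up, the work surface at z = 0. Lengths are in m, angles in degrees, forces in N, time in s.
With the tool pointing down it reaches from about 0.275 to 0.725 m from the base axis. Payload 5.6 kg.
Tool frame: the origin (TCP) lies at the centre of the arm's flange, where the gripper is bolted on; the fingertips stand 173 mm ahead of it and the grasp point (between the pads) lies manip.tcp_to_grasp ahead of it (manip.tcp_to_grasp is the distance from the TCP to the grasp point, in m); z points along the fingers, y is the line along which they close (so a half turn about z gives the same grasp; the last joint's range is limited). The gripper opens to 85 mm and grips with 20 to 120 N. Pads are 22 mm wide; open, the fingers measure 114 mm over their backs; the gripper's body (76 mm by 85 mm) begins 54 mm behind the grasp point. The pads swing forward as they close: fully open they stand 13 mm farther back than shut.
Start: joints at [-52.162, 14.616, 6.199, 0, -81.583, -16.306], TCP at [0.202, -0.512, 0.405] pointing down, gripper open.
Joint ranges: [-168.99, 168.99], [-69.2, 112.95], [-62.41, 85.93], [-164.36, 98.24], [-168.68, -3.75], [-174.98, 174.98]. Speed limits (degrees/s): [147.25, 147.25, 180, 180, 180, 180].

INTERFACE

Orientations are given as [roll, pitch, yaw] about the fixed x, y, z axes, in that order (R = Rz(yaw) Ry(pitch) Rx(roll)).
In Python, from cell import manip gives the robot as it stands.
- The arm moves only by the tool arm_command, never from a script. Its argument "deltas" is text: rows parted by semicolons, each of 6 numbers parted by spaces: the shift along the tool's x, y, z as a fraction of full scale, then the turn, a rotation vector about the tool's x, y, z as a fraction of full scale. A call has 1 to 12 rows; each row is the pose to reach, as a shift and turn from the pose commanded when the call began, along the tool's axes at that moment, turning the shorter way round; what a row does not reach only later rows make up. Full scale, the value 1, is 200 mm for a shift and pi rad for a turn. A row lasts 1/8 s, in which the tool goes at most 62.5 mm and 10.7 degrees, less where a joint would pass 70% of its speed; a pose out of reach is approached as far as the arm can. A call with a number of a shift or a turn outside -1 to 1 is refused whole. A call with a gripper value outside its range is refused whole. "claw" is the opening, from -1 (shut) to 1 (fully open), set as the call begins (left out, the last holds). The fingers move at their own pace and stop on an object; "squeeze" is the grip in N (left out, the last holds). Time passes only in rows, so rows that repeat a pose let the fingers close. It gives the time, the measured TCP pose, the force, the opening and the grip force at its end, in the units of the state.
- manip.sense(): the state, without advancing time (a new reading comes with each control period).
- manip.read_camera(name): name is "scene" or "top" or "wrist"; returns a dict with "color" (384x512x3 uint8, blue, green, red), "camera_matrix" (3x3 intrinsics, pixels), "rvec" (rotation vector, rad) and "tvec" (3), from world to camera coordinates, as OpenCV has them; the wrist camera has in their place "hand_eye" (4x4, takes a point from camera to tool coordinates, whose origin is the TCP and whose axes are the flange's). Camera axes: x right, y down, z forward; pixel columns grow to the right and rows downward; lengths in m; the calibration is good to about 2 mm. A picture is of the moment at which its call begins: read the wrist's pose just before it. There is no depth.
- manip.sign_off(): hands the job in; it is judged then, once.
The state is a dict: "time": time; "joints": joint angles; "qvel": joint speeds; "tau": joint torques, N m; "ee_pos": TCP position; "tcp_rot": TCP orientation; "force": force on the tool from outside, world axes, zero at the start; "moment": the same for the moment, N m; "opening": finger opening in m; "grip_force": force on a finger pad.
Only numpy, scipy, OpenCV 4.12 (cv2) and the standard library are available. Lean on these libraries where they do the work, as an engineer would, in place of code of your own. Each camera call takes 0.05 s, during which the arm holds its last target. There are 200 camera calls.

TASK

The three supplies were put back in the wrong trays: change them round so that the abrasive roll lies in the round tray, the clock movement in the square tray and the sanding pad lengthwise in the oblong tray, each right way up, flat on the floor in the middle of its tray, and released. Every tray is full, so use the bare plywood board to park something on the way; the trays stand on packing of different heights, so lower each thing until it touches and set it down gently, never dropping it. Do not shift the scroll chuck or the hex key.

Things in the scene. Friction and masses are not known exactly. Their poses are not given: they have to be found in the camera images.
- roll: Roll of brown cloth abrasive lying flat: a squat ring, diameter 61 mm, 26 mm high, 80 to 170 g, small hole in the middle. It starts in the oblong tray. Origin: centre of the underside, z along its axis.
- clock: Quartz clock movement: flat black square box 50 x 50 mm, 18 mm high, with a thin pale brass spindle (8 mm thick, a few mm off the middle) standing up to 31 mm. It starts in the round tray, turned any way; grip it across its 50 mm width. About 40 to 85 g. Origin: centre of the underside, x and y square to the sides, z up.
- sandpad: Dark grey hand sanding pad, a flat oblong block 64 mm (its x) by 95 mm (its y), 21 mm high, lying flat. It starts in the square tray, nearly parallel to it. Grip it across the 64 mm width. 40 to 100 g. Origin: centre of the underside, z up.
- round_tray: Round wooden tray: inner floor about 118 mm across, outside diameter 132 mm, rim 5 mm thick standing 5 mm above the floor. Fixed, level, on a pile of packing boards whose height differs each time: the floor is 16 to 36 mm above the bench (z = 0). Turned up to 0.2 rad. Origin: middle of the inner floor's surface, z up.
- square_tray: Square wooden tray: inside 110 x 110 mm, outside 120 x 120 mm, rim 5 mm thick standing 7 mm above the floor. Fixed, level, on a pile of packing boards whose height differs each time: the floor is 16 to 36 mm above the bench (z = 0). Turned up to 0.2 rad. Origin: middle of the inner floor's surface, z up.
- oblong_tray: Oblong wooden tray: inside 84 mm (its x) by 125 mm (its y), outside 94 x 135 mm, rim 5 mm thick standing 7 mm above the floor. Fixed, level, on a pile of packing boards whose height differs each time: the floor is 16 to 36 mm above the bench (z = 0). Turned up to 0.2 rad. Origin: middle of the inner floor's surface, z up.
- spare_board: Bare square plywood board 120 x 120 mm, 9 mm thick, without a rim, fixed flat on the bench: the empty parking place. Turned up to 0.2 rad. Origin: middle of its upper face, 9 mm above the bench, z up.
- scroll_chuck: Bystander, leave alone: loose steel four-jaw lathe chuck, 92 mm across, 73 mm high, standing beside the fixed blue vice, the tallest thing among the trays (cross it with the fingertips 0.2 m above the bench); the drawer cabinet behind is taller. Origin: centre of the underside.
- hex_key: Bystander, leave alone: loose dark L-shaped hex key 85 x 31 mm, 6 mm thick, lying on the bench to the right of the middle. Origin: centre of its outline, underside.

How it is judged (in metres and radians):
At the end, for the whole second after the job is handed in: Roll in the round tray, clock movement in the square tray, sanding pad in the oblong tray: each within 15 mm of the middle of the tray's floor (horizontally), its underside within 4 mm of the floor's height (so not on the rim), tilted less than 0.06 rad, at rest and released (horizontal distance between roll and round_tray below 0.015 m and z of roll in the frame of round_tray between -0.004 and 0.004 m and angle between each of roll, clock, sandpad's own z axis and vertical below 0.06 rad and linear speed of each of roll, clock, sandpad below 0.01 m/s and horizontal distance between clock and square_tray below 0.015 m and z of clock in the frame of square_tray between -0.004 and 0.004 m and horizontal distance between sandpad and oblong_tray below 0.015 m and z of sandpad in the frame of oblong_tray between -0.004 and 0.004 m); the robot touches nothing.
It fails at once if the abrasive roll is dropped (moves faster than 0.5 m/s out of the fingers: a fall of more than 13 mm) or slammed on a tray or the board (over 60 N) (contact force between roll and round_tray above 60 N or contact force between roll and square_tray above 60 N or contact force between roll and oblong_tray above 60 N or contact force between roll and spare_board above 60 N or (linear speed of roll above 0.5 m/s and contact force between roll and the fingers below 0.05 N)).
It fails at once if the clock movement is dropped (moves faster than 0.5 m/s out of the fingers: a fall of more than 13 mm) or slammed on a tray or the board (over 60 N) (contact force between clock and round_tray above 60 N or contact force between clock and square_tray above 60 N or contact force between clock and oblong_tray above 60 N or contact force between clock and spare_board above 60 N or (linear speed of clock above 0.5 m/s and contact force between clock and the fingers below 0.05 N)).
It fails at once if the sanding pad is dropped (moves faster than 0.5 m/s out of the fingers: a fall of more than 13 mm) or slammed on a tray or the board (over 60 N) (contact force between sandpad and round_tray above 60 N or contact force between sandpad and square_tray above 60 N or contact force between sandpad and oblong_tray above 60 N or contact force between sandpad and spare_board above 60 N or (linear speed of sandpad above 0.5 m/s and contact force between sandpad and the fingers below 0.05 N)).
It fails at once if the scroll chuck or the hex key is shifted by more than 30 mm (distance of any of scroll_chuck, hex_key from where it was at the start of the episode above 0.03 m).
It also fails if it takes over 96 s, if anything falls off the work surface, if the arm or the gripper's body presses on something with over 40 N, if the wrist force passes 120 N, or if a joint passes its speed limit or range.

## Working session

There is one attempt and no reset: what is moved stays moved. The work goes in short steps, Python scripts to look and compute and a tool call to move; the robot and the scene stay as the last step left them, time stands still between calls to the robot, and variables do not carry over. Pictures are saved under pics/ and viewed, at most 14 in all, crops included, and the job is handed in when it is done.

Besides the shell and the picture viewer there is one more tool, called after "Emit:" as a command line: name --argument value ..., lists and objects as JSON in quotes. arm_command: Moves the arm, as the interface text tells. Shift numbers are shares of 200 mm and turn numbers shares of pi rad, none past 1 either way. Its arguments: {"type":"object","properties":{"deltas":{"type":"string"},"claw":{"type":"number"},"squeeze":{"type":"number"}},"required":["deltas"]}

```bash
mkdir -p pics; ls; cat > h.py <<'E'
import numpy as np, cv2
from cell import manip
from scipy.spatial.transform import Rotation as R
def grab(n,f=None):
    s=manip.sense(); c=manip.read_camera(n); c['color']=np.array(c['color'])
    K=np.array(c['camera_matrix'])
    if n=='wrist':
        T=np.eye(4); T[:3,:3]=R.from_euler('xyz',s['tcp_rot'],degrees=True).as_matrix(); T[:3,3]=s['ee_pos']
        W=T@np.array(c['hand_eye'])
    else:
        M=np.eye(4); M[:3,:3]=cv2.Rodrigues(np.array(c['rvec'],float))[0]; M[:3,3]=np.ravel(c['tvec']); W=np.linalg.inv(M)
    if f: cv2.imwrite('pics/'+f,c['color'])
    np.savez('pics/'+(f or n)+'.npz',img=c['color'],K=K,W=W)
    return c['color'],K,W
def load(f):
    d=np.load('pics/'+f+'.npz'); return d['img'],d['K'],d['W']
def ray(K,W,uv):
    uv=np.atleast_2d(np.array(uv,float))
    d=np.c_[uv,np.ones(len(uv))]@np.linalg.inv(K).T@W[:3,:3].T
    return W[:3,3],d
def onz(K,W,uv,z):
    o,d=ray(K,W,uv); return o+d*((z-o[2])/d[:,2])[:,None]
def tri(K1,W1,uv1,K2,W2,uv2):
    out=[]
    for a,b in zip(np.atleast_2d(uv1),np.atleast_2d(uv2)):
        A=np.zeros((3,3));r=np.zeros(3)
        for K,W,p in((K1,W1,a),(K2,W2,b)):
            o,d=ray(K,W,p);d=d[0]/np.linalg.norm(d[0]);P=np.eye(3)-np.outer(d,d);A+=P;r+=P@o
        out.append(np.linalg.solve(A,r))
    return np.array(out)
E
python3 - <<'E'
from h import *
s=manip.sense(); print(s, manip.tcp_to_grasp)
for n in('scene','top','wrist'):
    i,K,W=grab(n,n+'0.png'); print(n,K.round(1).tolist(),W.round(3).tolist())
E
```

```text
pics
{'time': 0.0, 'joints': array([-5.21601101e+01,  1.46500737e+01,  6.13042962e+00, -2.78588795e-02,
       -8.15830887e+01, -1.63058118e+01]), 'qvel': array([-0.03923142,  0.02010919, -0.01631308, -0.01064679,  0.08647646,
       -0.03968656]), 'tau': array([ 5.64563634e-04, -3.86629879e+01,  2.37939048e+01,  5.36508635e+00,
       -6.17659738e-03,  4.90527214e-05]), 'ee_pos': array([ 0.20187158, -0.51141786,  0.40381943]), 'tcp_rot': array([ 1.79893663e+02, -2.40068508e-03, -1.58470022e+02]), 'force': array([-0.49948913, -0.00403977,  1.50702352]), 'moment': array([0.03478774, 0.02992777, 0.02507359]), 'grip_force': 0.0, 'opening': 0.08532939736953228} 0.1547
scene [[412.3, 0.0, 258.7], [0.0, 412.3, 194.3], [0.0, 0.0, 1.0]] [[-0.62, -0.402, 0.673, -0.07], [-0.784, 0.339, -0.52, 0.604], [-0.019, -0.851, -0.525, 0.488], [0.0, 0.0, 0.0, 1.0]]
top [[384.1, 0.0, 247.0], [0.0, 384.1, 191.3], [0.0, 0.0, 1.0]] [[-0.008, -0.99, 0.138, 0.396], [-1.0, 0.011, 0.023, 0.147], [-0.025, -0.138, -0.99, 0.908], [0.0, 0.0, 0.0, 1.0]]
wrist [[279.5, 0.0, 253.9], [0.0, 279.5, 190.8], [0.0, 0.0, 1.0]] [[-0.367, 0.892, 0.262, 0.134], [0.93, 0.352, 0.106, -0.539], [0.003, 0.283, -0.959, 0.373], [0.0, 0.0, 0.0, 1.0]]
```

View pics/top0.png

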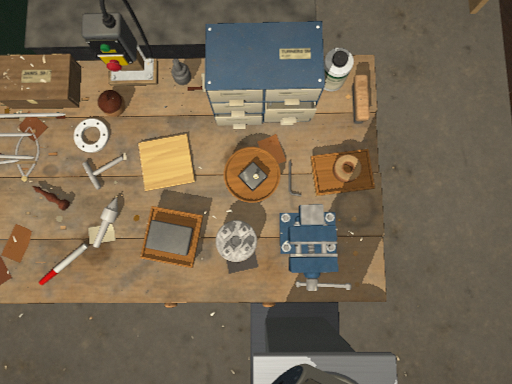

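View pics/scene0.png

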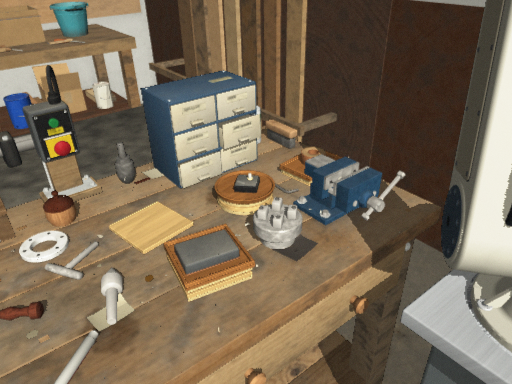

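The top view shows the board at (167,161), the square tray with pad at (174,237), and the round tray with clock at (252,174). The oblong tray with roll is at (343,171), the chuck at (237,242), the hex key at (291,178) and the cabinet at the top. In the scene view the oblong tray is partly hidden by the vice, so I'll use the wrist camera for fine measurements.

```bash
cat >> h.py <<'E'
def plan(xyz,yaw):
    """tool-axis shift and turn (fractions) from the measured pose to a tool-down pose"""
    s=manip.sense(); C=R.from_euler('xyz',s['tcp_rot'],degrees=True); p=np.array(s['ee_pos'])
    T=R.from_euler('xyz',[180,0,yaw],degrees=True)
    print('shift',(C.inv().apply(np.array(xyz)-p)/.2).round(3),'turn',((C.inv()*T).as_rotvec()/np.pi).round(3),'pos',p.round(4),np.round(s['tcp_rot'],1))
E
python3 - <<'E'
from h import *
i,K,W=load('top0.png')
for n,uv,z in (('board',(167,161),.009),('sq',(174,237),.03),('round',(252,174),.03),('obl',(343,171),.03),('chuck',(237,242),.07),('key',(291,178),0),('cab',(264,88),.2),('vice',(312,240),.08)):
    print(n,onz(K,W,uv,z)[0].round(3))
plan([.36,.05,.42],-158)
E
```

```text
board [0.597 0.36  0.009]
sq [0.415 0.335 0.03 ]
round [0.559 0.155 0.03 ]
obl [ 0.564 -0.055  0.03 ]
chuck [0.403 0.189 0.07 ]
key [0.554 0.063 0.   ]
cab [0.696 0.129 0.2  ]
vice [0.405 0.029 0.08 ]
shift [-1.766  2.322 -0.077] turn [ 0.    -0.    -0.003] pos [ 0.2019 -0.5115  0.404 ] [ 179.9   -0.  -158.5]
```

View pics/wrist0.png

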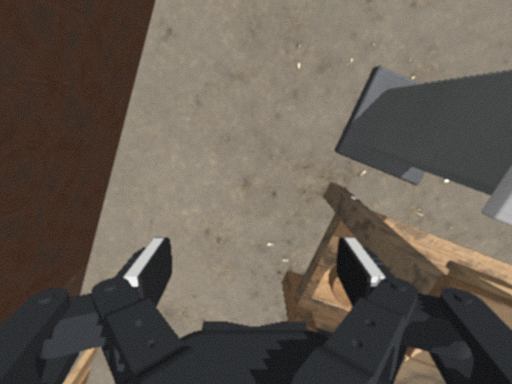

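The wrist picture shows the floor and bench corner, with the fingers at rows 240 and below; image-up is tool +x. I'll move over the trays for survey shots with yaw −90.

Emit:
arm_command --deltas "-0.75 0.765 -0.04 0 0 0;-0.75 0.765 -0.04 0 0 0;-0.75 0.765 -0.04 0 0 0;-0.75 0.765 -0.04 0 0 0" --claw 1

```text
time: 0.65
ee_pos: [0.2856, -0.3119, 0.4129]
tcp_rot: [-180.0, 0.1, -158.3]
force: [0.4, 0.3, -0.1]
opening: 0.0854
grip_force: 0.0
```

Emit:
arm_command --deltas "-0.75 0.765 -0.04 0 0 0;-0.75 0.765 -0.04 0 0 0;-0.75 0.765 -0.04 0 0 0;-0.75 0.765 -0.04 0 0 0"

```text
time: 1.15
ee_pos: [0.3691, -0.1144, 0.4207]
tcp_rot: [180.0, 0.0, -158.3]
force: [-0.2, -1.4, 0.2]
opening: 0.086
grip_force: 0.0
```

Emit:
arm_command --deltas "-0.75 0.765 0 0 0 -0.38;-0.75 0.765 0 0 0 -0.38;-0.75 0.765 0 0 0 -0.38;-0.75 0.765 0 0 0 -0.38;-0.75 0.765 0 0 0 -0.38;-0.75 0.765 0 0 0 -0.38;-0.75 0.765 0 0 0 -0.38;-0.75 0.765 0 0 0 -0.38;-0.75 0.765 0 0 0 -0.38"

```text
time: 2.28
ee_pos: [0.452, 0.0805, 0.4206]
tcp_rot: [180.0, -0.0, -90.2]
force: [-0.6, -0.0, -0.0]
opening: 0.0852
grip_force: 0.0
```

```bash
python3 - <<'E'
from h import *
grab('wrist','wA.png'); s=manip.sense(); print(s['time'],s['ee_pos'],s['tcp_rot'],s['joints'])
E
```

```text
2.325 [0.45196547 0.08048489 0.42061752] [ 1.79992143e+02 -1.76772975e-05 -9.01388400e+01] [ 2.97488494e+01  3.94563219e+00 -4.42369559e+00 -3.94154439e-03
 -8.16374928e+01 -2.98871159e+01]
```

Emit:
arm_command --deltas "-0.8 0 0 0 0 0;-0.8 0 0 0 0 0;-0.8 0 0 0 0 0;-0.8 0 0 0 0 0"

```text
time: 2.82
ee_pos: [0.4521, 0.2427, 0.4199]
tcp_rot: [179.9, -0.0, -90.0]
force: [0.6, 0.2, 0.0]
opening: 0.0854
grip_force: 0.0
```

```bash
python3 -c "
from h import *
grab('wrist','wB.png')"
```

Emit:
arm_command --deltas "-0.8 -0.2 0 0 0 0;-0.8 -0.2 0 0 0 0;-0.8 -0.2 0 0 0 0;-0.8 -0.2 0 0 0 0"

```text
time: 3.38
ee_pos: [0.493, 0.4019, 0.4188]
tcp_rot: [179.9, -0.1, -90.1]
force: [0.3, -1.2, -0.2]
opening: 0.0855
grip_force: 0.0
```

```bash
python3 -c "
from h import *
grab('wrist','wC.png'); print(manip.sense()['ee_pos'])"
```

```text
[0.49286116 0.40060751 0.41967938]
```

Emit:
arm_command --deltas "-0.7 0 0 0 0 0;-0.7 0 0 0 0 0;-0.7 0 0 0 0 0;-0.7 0 0 0 0 0"

```text
time: 3.92
ee_pos: [0.4929, 0.5403, 0.4202]
tcp_rot: [180.0, -0.0, -90.1]
force: [-0.7, -0.2, -0.1]
opening: 0.0851
grip_force: 0.0
```

```bash
python3 -c "
from h import *
grab('wrist','wD.png'); s=manip.sense();print(s['ee_pos'],s['tcp_rot'],s['time'])
I=[load('w%s.png'%c)[0] for c in 'ABCD']
m=np.vstack([np.hstack(I[:2]),np.hstack(I[2:])]); cv2.imwrite('pics/m.png',cv2.resize(m,(800,600),interpolation=cv2.INTER_AREA))"
```

```text
[0.49306038 0.53933835 0.42116825] [-1.79971639e+02 -3.35413980e-03 -9.01279567e+01] 3.975
```

View pics/m.png

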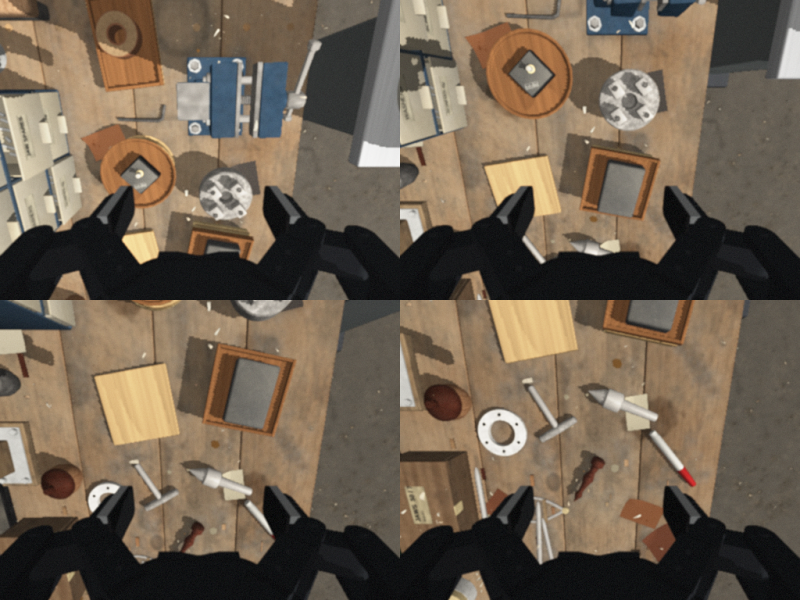

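The mosaic (A, B / C, D at 0.78 scale) shows the following full-image positions: A has the oblong tray with roll at (160,51) and the round tray at (175,220). B has the round tray with clock at (166,92) and the square tray with pad at (282,233). C has the square tray at (319,114) and the board at (175,133). Next I'll make masks and zoomed crops.

```bash
cat > seg.py <<'E'
from h import *
V={'oA':('wA.png',(100,0)),'rA':('wA.png',(110,160)),'rB':('wB.png',(95,20)),'sB':('wB.png',(215,170)),'sC':('wC.png',(250,35)),'bC':('wC.png',(105,65))}
def crop(k):
    f,(x,y)=V[k]; I,K,W=load(f); return I[y:y+150,x:x+133],(x,y),K,W
def mask(c,k):
    h,s,v=cv2.split(cv2.cvtColor(c,cv2.COLOR_BGR2HSV))
    if k[0]=='b': return ((s>70)&(v>185)).astype(np.uint8)
    return ((s>150)&(h<16)&(v>45)).astype(np.uint8)
if __name__=='__main__':
    out=[]
    for k in V:
        c,o,K,W=crop(k); m=mask(c,k)
        m=cv2.morphologyEx(m,cv2.MORPH_OPEN,np.ones((2,2)))
        cs,_=cv2.findContours(m,cv2.RETR_EXTERNAL,cv2.CHAIN_APPROX_NONE); cc=max(cs,key=cv2.contourArea)
        b=cv2.boxPoints(cv2.minAreaRect(cc)); print(k,(b+o).round(1).tolist(),cv2.contourArea(cc))
        big=cv2.resize(c,None,fx=2,fy=2,interpolation=cv2.INTER_CUBIC); cv2.drawContours(big,[cc*2],-1,(0,255,0),1)
        out.append(big[:300,:266])
    cv2.imwrite('pics/crops.png',np.vstack([np.hstack(out[:3]),np.hstack(out[3:])]))
    c,o,K,W=crop('sC'); H=cv2.cvtColor(c,cv2.COLOR_BGR2HSV); print(H[75,::6].tolist())
E
python3 seg.py
```

```text
oA [[182.5, 15.5], [185.0, 13.0], [188.0, 16.0], [185.5, 18.5]] 9.0
rA [[153.0, 204.2], [154.0, 198.8], [160.4, 200.1], [159.3, 205.5]] 9.5
rB [[174.7, 141.1], [188.5, 137.0], [191.5, 147.0], [177.8, 151.2]] 35.0
sB [[316.6, 203.3], [322.8, 199.3], [328.9, 209.0], [322.6, 212.9]] 21.0
sC [[299.8, 70.9], [302.2, 61.3], [330.4, 68.4], [328.0, 78.0]] 95.0
bC [[122.2, 98.8], [212.5, 80.7], [230.9, 172.4], [140.5, 190.5]] 7962.5
[[15, 90, 99], [16, 80, 89], [14, 74, 79], [13, 141, 121], [13, 146, 133], [13, 150, 95], [14, 156, 85], [12, 142, 95], [36, 15, 85], [25, 26, 108], [18, 28, 119], [12, 29, 116], [23, 26, 116], [15, 29, 123], [24, 30, 127], [25, 27, 124], [21, 32, 137], [11, 103, 136], [14, 146, 96], [13, 151, 66], [15, 106, 168], [14, 86, 152], [17, 96, 143]]
```

View pics/crops.png

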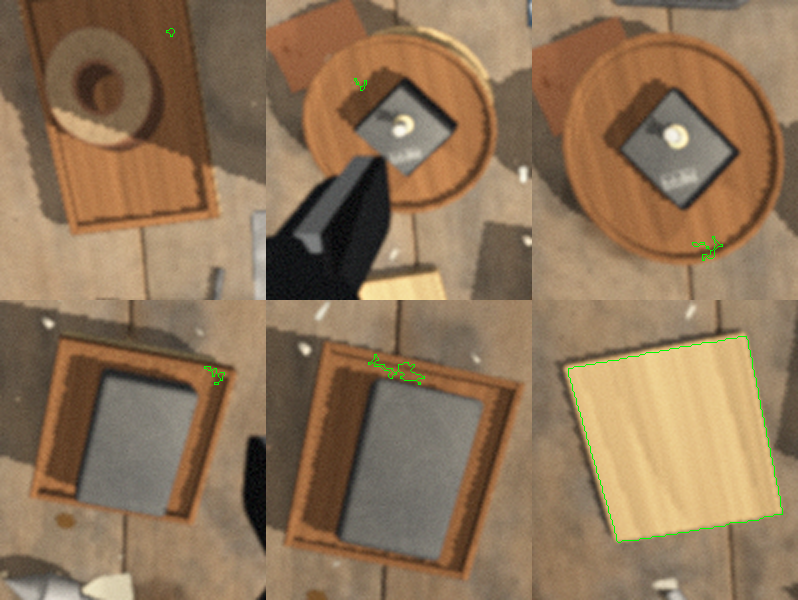

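Crops: the masks were too strict, as tray saturation is about 140. In B the clock is a diamond around (180,95) and in C the pad spans (290–357, 75–165). The oblong tray is cut off by the top edge in A. I'll fix the threshold and triangulate.

```bash
cat > seg2.py <<'E'
from seg import *
def quad(cc):
    h=cv2.convexHull(cc)
    for e in np.arange(2,12,.5):
        a=cv2.approxPolyDP(h,e,True)
        if len(a)==4: return a[:,0].astype(float)
    return cv2.boxPoints(cv2.minAreaRect(cc))
def big(m,n=3):
    m=cv2.morphologyEx(m.astype(np.uint8),cv2.MORPH_OPEN,np.ones((n,n)))
    cs,_=cv2.findContours(m,cv2.RETR_EXTERNAL,cv2.CHAIN_APPROX_NONE); return max(cs,key=cv2.contourArea)
def tray(c): 
    h,s,v=cv2.split(cv2.cvtColor(cv2.GaussianBlur(c,(3,3),0),cv2.COLOR_BGR2HSV)); return (s>118)&(h<17)
def grey(c):
    h,s,v=cv2.split(cv2.cvtColor(cv2.GaussianBlur(c,(3,3),0),cv2.COLOR_BGR2HSV)); return (s<70)&(v>60)
if __name__=='__main__':
    out=[]
    for k in V:
        c,o,K,W=crop(k); B=cv2.resize(c,None,fx=2,fy=2,interpolation=cv2.INTER_CUBIC)
        if k!='bC':
            cc=big(tray(c)); cv2.drawContours(B,[cv2.convexHull(cc)*2],-1,(0,255,0),1)
            if k[0]=='r': print(k,'ell',[np.round(e,1).tolist() for e in cv2.fitEllipse(cc)],o)
            else: print(k,'tray',(quad(cc)+o).round(1).tolist())
        if k in('rB','sB','sC'):
            g=grey(c); g[:, :]&=cv2.drawContours(np.zeros(c.shape[:2],np.uint8),[cv2.convexHull(cc)],-1,1,-1)>0
            gg=big(g); cv2.drawContours(B,[gg*2],-1,(255,255,0),1)
            r=cv2.minAreaRect(gg); print(k,'obj',(np.array(r[0])+o).round(1),np.round(r[1:][0],1),r[2],(cv2.boxPoints(r)+o).round(1).tolist())
        out.append(B)
    cv2.imwrite('pics/crops2.png',np.vstack([np.hstack(out[:3]),np.hstack(out[3:])]))
E
python3 seg2.py
```

```text
oA tray [[193.0, 0.0], [208.0, 108.0], [136.0, 116.0], [109.0, 0.0]]
rA ell [[58.4, 51.5], [77.9, 122.1], 127.0] (110, 160)
rB ell [[64.4, 69.9], [104.4, 138.5], 133.3] (95, 20)
rB obj [167.   93.5] [44.5 40.3] 45.0 [[137.0, 92.0], [165.5, 63.5], [197.0, 95.0], [168.5, 123.5]]
sB tray [[245.0, 188.0], [332.0, 205.0], [311.0, 281.0], [230.0, 268.0]]
sB obj [282.8 242.5] [47.4 66.5] 13.324532508850098 [[252.1, 269.4], [267.4, 204.7], [313.5, 215.6], [298.2, 280.3]]
sC tray [[279.0, 56.0], [378.0, 76.0], [349.0, 174.0], [259.0, 157.0]]
sC obj [322.2 119.9] [54.1 83.7] 13.284866333007812 [[286.3, 154.4], [305.5, 73.0], [358.1, 85.4], [338.9, 166.8]]
```

View pics/crops2.png

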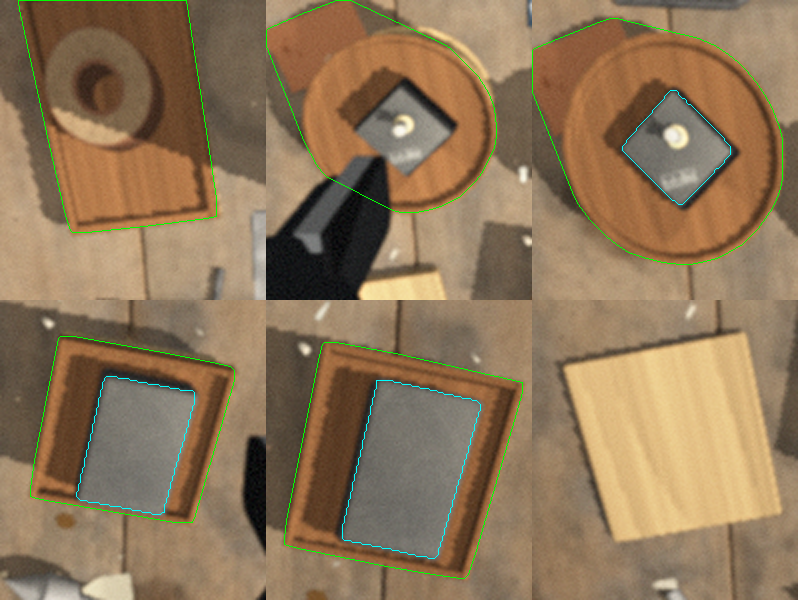

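Outlines now fit the square tray, pad, clock and oblong tray, except that the round-tray hull includes the brown paper at upper left. I'll exclude that sector and triangulate.

```bash
python3 - <<'E'
from seg2 import *
def order(q):
    q=np.array(q);c=q.mean(0); return q[np.argsort(np.arctan2(*(q-c).T[::-1]))]
def rep(n,P):
    d=np.linalg.norm(P-np.roll(P,-1,0),axis=1); e=P[1]-P[0]
    print(n,'c',P.mean(0).round(4),'z',P[:,2].round(4),'sides',d.round(4),'ang',np.degrees(np.arctan2(e[1],e[0])).round(1))
cB,oB,K,WB=crop('sB'); cC,oC,K,WC=crop('sC')
qB=order(quad(big(tray(cB)))+oB); qC=order(quad(big(tray(cC)))+oC); rep('sqrim',tri(K,WB,qB,K,WC,qC))
pB=order([[252.1,269.4],[267.4,204.7],[313.5,215.6],[298.2,280.3]]);pC=order([[286.3,154.4],[305.5,73.0],[358.1,85.4],[338.9,166.8]])
rep('pad',tri(K,WB,pB,K,WC,pC))
for z in(.03,.04,.05): rep('sqrim@%g'%z,onz(K,WC,qC,z)); 
for z in(.04,.05,.06): rep('pad@%g'%z,onz(K,WC,pC,z))
E_={}
for k,c0 in(('rA',(67,62)),('rB',(70.5,74))):
    c,o,K,W=crop(k); h=cv2.convexHull(big(tray(c)))[:,0].astype(float); h=np.array(big(tray(c)))[:,0].astype(float)
    a=np.degrees(np.arctan2(h[:,1]-c0[1],h[:,0]-c0[0])); r=np.hypot(*(h-c0).T)
    sel=((a>-65)&(a<(75 if k=='rA' else 150)))&(r>40)
    e=cv2.fitEllipse(h[sel].astype(np.float32)); E_[k]=(np.array(e[0])+o,K,W); print(k,E_[k][0],np.round(e[1],1),sel.sum())
a,b=E_['rA'],E_['rB']; print('round',tri(K,a[2],a[0],K,b[2],b[0]))
# clock in A via crop, B
c,o,K,W=crop('rB'); r=np.array([[137.0,92.0],[165.5,63.5],[197.0,95.0],[168.5,123.5]])
for z in(.035,.045,.055): rep('clock@%g'%z,onz(K,W,r,z))
for z in(.02,.03,.04): P=onz(K,W,[b[0]],z); print('round@',P, )
# oblong: top image & A
I,Kt,Wt=load('top0.png'); t=tray(I[135:210,300:390]); cc=big(t,2); q=order(quad(cc)+(300,135)); print(q.tolist())
for z in(.025,.035,.045): rep('obl@%g'%z,onz(Kt,Wt,q,z))
for z in(.025,.035,.045): print('oblA lower corners',onz(K,a[2],[[208,108],[136,116]],z).round(4).tolist())
c,o,K,W=crop('bC'); m=mask(c,'bC'); rep('board',onz(K,W,order(quad(big(m))+o),.009))
E
```

```text
sqrim c [0.4157 0.3397 0.0377] z [0.0348 0.0393 0.037  0.0396] sides [0.1175 0.1193 0.1188 0.1189] ang 169.2
pad c [0.4121 0.3425 0.051 ] z [0.0459 0.0498 0.0563 0.0521] sides [0.0616 0.0943 0.0651 0.0942] ang 167.2
sqrim@0.03 c [0.4142 0.34   0.03  ] z [0.03 0.03 0.03 0.03] sides [0.1207 0.122  0.1205 0.1212] ang 169.6
sqrim@0.04 c [0.4164 0.3396 0.04  ] z [0.04 0.04 0.04 0.04] sides [0.1173 0.1186 0.1171 0.1178] ang 169.6
sqrim@0.05 c [0.4186 0.3393 0.05  ] z [0.05 0.05 0.05 0.05] sides [0.114  0.1152 0.1138 0.1144] ang 169.6
pad@0.04 c [0.409  0.3435 0.04  ] z [0.04 0.04 0.04 0.04] sides [0.0637 0.0979 0.069  0.0964] ang 167.8
pad@0.05 c [0.4114 0.3431 0.05  ] z [0.05 0.05 0.05 0.05] sides [0.0619 0.0951 0.0671 0.0936] ang 167.8
pad@0.06 c [0.4138 0.3427 0.06  ] z [0.06 0.06 0.06 0.06] sides [0.0601 0.0923 0.0651 0.0909] ang 167.8
rA [167.5271492  219.49293518] [ 93.7 115.4] 98
rB [164.36493683  94.08041382] [107.7 118.6] 185
round [[0.56388046 0.15266587 0.03462161]]
clock@0.035 c [0.5551 0.1529 0.035 ] z [0.035 0.035 0.035 0.035] sides [0.0484 0.0491 0.0499 0.0504] ang -139.6
cl
[... 370 characters left out ...]
 [369.0, 150.0], [375.0, 189.0], [317.0, 194.0]]
obl@0.025 c [ 0.5619 -0.0571  0.025 ] z [0.025 0.025 0.025 0.025] sides [0.1315 0.0927 0.1339 0.0901] ang -84.5
obl@0.035 c [ 0.56   -0.0548  0.035 ] z [0.035 0.035 0.035 0.035] sides [0.13   0.0917 0.1324 0.089 ] ang -84.5
obl@0.045 c [ 0.5582 -0.0524  0.045 ] z [0.045 0.045 0.045 0.045] sides [0.1285 0.0906 0.1308 0.088 ] ang -84.5
oblA lower corners [[0.5084, 0.0069, 0.025], [0.5998, 0.0163, 0.025]]
oblA lower corners [[0.5068, 0.0069, 0.035], [0.5957, 0.0161, 0.035]]
oblA lower corners [[0.5052, 0.0069, 0.045], [0.5916, 0.0159, 0.045]]
board c [0.5941 0.3631 0.009 ] z [0.009 0.009 0.009 0.009] sides [0.1171 0.1171 0.1184 0.1161] ang -170.5
```

Square tray: rim z ≈ 0.038, so floor ≈ 0.031, and pad top ≈ 0.051 (consistent). Round tray: rim ≈ 0.032. Clock sides lie at 40.4° mod 90. The clock gets parked first, so I'll go over it for close views.

Emit:
arm_command --deltas "0.85 -0.1 0 0 0 0;0.85 -0.1 0 0 0 0;0.85 -0.1 0 0 0 0;0.85 -0.1 0 0 0 0"

```text
time: 4.47
ee_pos: [0.5127, 0.3649, 0.4239]
tcp_rot: [-179.8, 0.1, -90.4]
force: [-0.1, 0.4, -0.8]
opening: 0.0858
grip_force: 0.0
```

Emit:
arm_command --deltas "0.75 -0.1 0.4 0 0 0.275;0.75 -0.1 0.4 0 0 0.275;0.75 -0.1 0.4 0 0 0.275;0.75 -0.1 0.4 0 0 0.275;0.75 -0.1 0.4 0 0 0.275;0.75 -0.1 0.4 0 0 0.275;0.75 -0.1 0.4 0 0 0.275"

```text
time: 5.35
ee_pos: [0.532, 0.22, 0.3412]
tcp_rot: [-180.0, 0.1, -139.5]
force: [0.3, -0.0, -0.0]
opening: 0.0854
grip_force: 0.0
```

```bash
python3 -c "
from h import *
grab('wrist','c1.png'); plan([.552,.152,.28],-139.6)"
```

```text
shift [ 0.146 -0.324  0.305] turn [-0.     0.     0.001] pos [0.532  0.2202 0.3411] [-180.     0.  -139.5]
```

Emit:
arm_command --deltas "0.146 -0.324 0.305 0 0 0;0.146 -0.324 0.305 0 0 0;0.146 -0.324 0.305 0 0 0;0.146 -0.324 0.305 0 0 0"

```text
time: 5.9
ee_pos: [0.5522, 0.1526, 0.2805]
tcp_rot: [-180.0, 0.1, -139.5]
force: [-0.2, -0.7, 0.4]
opening: 0.0853
grip_force: 0.0
```

```bash
python3 -c "
from h import *
grab('wrist','c2.png'); 
cv2.imwrite('pics/cc.png',cv2.resize(np.hstack([load('c1.png')[0],load('c2.png')[0]]),(800,300),interpolation=cv2.INTER_AREA))"
```

```text
(no output)
```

View pics/cc.png

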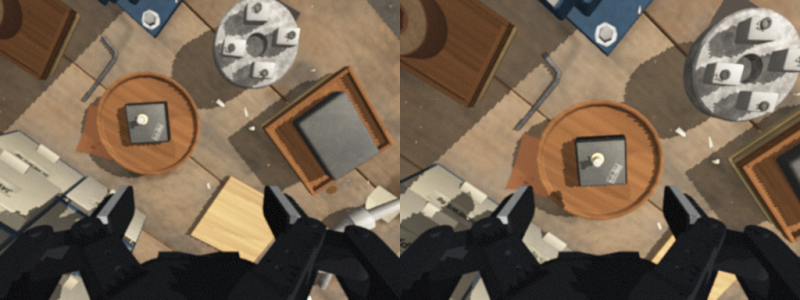

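c1 shows the clock at full px (189,157) and c2 at (256,206), axis-aligned with the jaws, with the round tray around it. Triangulating both.

```bash
cat > m2.py <<'E'
from seg2 import *
def disk(f,c0,ex,h=75,lo=45):
    I,K,W=load(f); x,y=c0; x0,y0=max(x-h,0),max(y-h,0); c=I[y0:y+h,x0:x+h]; p=big(tray(c))[:,0].astype(float)+(x0,y0)
    d=p-c0; a=np.degrees(np.arctan2(d[:,1],d[:,0]))%360; s=(np.hypot(*d.T)>lo)&~((a>ex[0])&(a<ex[1]))
    for _ in range(4):
        e=cv2.fitEllipse(p[s].astype(np.float32)); q=p-e[0]; t=np.radians(e[2]); u=q@[[np.cos(t),-np.sin(t)],[np.sin(t),np.cos(t)]]
        r=np.hypot(u[:,0]/e[1][0]*2,u[:,1]/e[1][1]*2); s=s&(abs(r-1)<.04)
    return np.array(e[0]),np.array(e[1]),K,W
def rect(f,c0,h=45,m=grey):
    I,K,W=load(f); x,y=c0; c=I[y-h:y+h,x-h:x+h]; r=cv2.minAreaRect(big(m(c)))
    b=cv2.boxPoints(r)+(x-h,y-h); b=b[np.argsort(np.arctan2(*(b-b.mean(0)).T[::-1]))]
    return b,K,W
def rep(n,P):
    d=np.linalg.norm(P-np.roll(P,-1,0),axis=1); e=P[1]-P[0]
    print(n,'c',P.mean(0).round(4),'z',P[:,2].round(4),'sides',d.round(4),'ang',np.degrees(np.arctan2(e[1],e[0])).round(1))
E
python3 - <<'E'
from m2 import *
e1=disk('c1.png',(190,157),(150,250)); e2=disk('c2.png',(254,203),(150,250),95,60)
print(e1[0],e1[1],e2[0],e2[1]); K=e1[2]
P=tri(K,e1[3],e1[0],K,e2[3],e2[0]); print('round',P)
for z in(.025,.03,.035,.04): print(z,onz(K,e1[3],e1[0],z).round(4),onz(K,e2[3],e2[0],z).round(4),'dia',e2[1]*(e2[3][2,3]-z)/K[0,0])
b1,_,W1=rect('c1.png',(189,157),35); b2,_,W2=rect('c2.png',(257,206)); print(b1.tolist(),b2.tolist())
rep('clock',tri(K,W1,b1,K,W2,b2))
for z in(.04,.045,.05): rep('c@%g'%z,onz(K,W2,b2,z))
E
```

```text
[187.11459351 157.65884399] [130.14349365 138.53494263] [255.5317688  204.31115723] [153.24215698 162.02359009]
round [[0.55226163 0.15291907 0.04260227]]
0.025 [[0.5584 0.1517 0.025 ]] [[0.5558 0.1569 0.025 ]] dia [0.12335554 0.13042434]
0.03 [[0.557  0.1521 0.03  ]] [[0.5545 0.1557 0.03  ]] dia [0.12061446 0.12752618]
0.035 [[0.5555 0.1524 0.035 ]] [[0.5532 0.1545 0.035 ]] dia [0.11787338 0.12462803]
0.04 [[0.5541 0.1528 0.04  ]] [[0.5518 0.1534 0.04  ]] dia [0.1151323  0.12172987]
[[160.35398864746094, 133.30973434448242], [211.46017456054688, 129.90265274047852], [214.8274383544922, 180.41149520874023], [163.72125244140625, 183.81857681274414]] [[224.57182598114014, 180.9350471496582], [287.5827941894531, 177.1161994934082], [291.0484924316406, 234.3000946044922], [228.0375213623047, 238.1189422607422]]
clock c [0.55   0.1539 0.0523] z [0.0512 0.0495 0.0543 0.0541] sides [0.0465 0.0455 0.0487 0.046 ] ang 133.9
c@0.04 c [0.5534 0.1571 0.04  ] z [0.04 0.04 0.04 0.04] sides [0.0489 0.0485 0.052  0.0487] ang 134.1
c@0.045 c [0.552  0.1558 0.045 ] z [0.045 0.045 0.045 0.045] sides [0.0477 0.0474 0.0507 0.0476] ang 134.1
c@0.05 c [0.5507 0.1546 0.05  ] z [0.05 0.05 0.05 0.05] sides [0.0465 0.0462 0.0495 0.0464] ang 134.1
```

The clock top is at about z 0.052 (floor ≈ 0.034), centre (0.550, 0.154), angle ≈ 44° mod 90. I'll partly close the fingers so they clear the round rim, then descend.

Emit:
arm_command --deltas "0.004 0.012 0.1 0 0 -0.02;0.004 0.012 0.18 0 0 -0.02;0.004 0.012 0.25 0 0 -0.02;0.004 0.012 0.31 0 0 -0.02;0.004 0.012 0.345 0 0 -0.02;0.004 0.012 0.357 0 0 -0.02;0.004 0.012 0.357 0 0 -0.02" --claw 0.65 --squeeze 30

```text
time: 6.82
ee_pos: [0.55, 0.1535, 0.2085]
tcp_rot: [-180.0, 0.0, -136.0]
force: [-0.1, -0.6, 0.2]
opening: 0.0703
grip_force: 0.0
```

Emit:
arm_command --deltas "0 0 0 0 0 0;0 0 0 0 0 0;0 0 0 0 0 0;0 0 0 0 0 0;0 0 0 0 0 0" --claw -1

```text
time: 7.45
ee_pos: [0.5501, 0.1536, 0.2089]
tcp_rot: [-180.0, 0.1, -136.0]
force: [-0.7, -0.0, 5.8]
opening: 0.0488
grip_force: 32.8
```

Emit:
arm_command --deltas "0 0 -0.02 0 0 0;0 0 -0.06 0 0 0;0 0 -0.15 0 0 0;0 0 -0.27 0 0 0;0 0 -0.4 0 0 0;0 0 -0.5 0 0 0;0 0 -0.55 0 0 0;0 0 -0.55 0 0 0"

```text
time: 8.45
ee_pos: [0.5498, 0.1535, 0.3186]
tcp_rot: [-180.0, 0.0, -136.0]
force: [0.3, -0.8, -0.4]
opening: 0.0489
grip_force: 32.1
```

```bash
python3 -c "
from h import *
grab('wrist','p1.png'); s=manip.sense(); print(s['opening'],s['grip_force']); plan([.583,.358,.30],-136)"
```

```text
0.04915796289889775 32.14278995990753
shift [-0.831  0.619  0.089] turn [ 0. -0.  0.] pos [0.5496 0.1534 0.3178] [ 180.   -0. -136.]
```

View pics/p1.png

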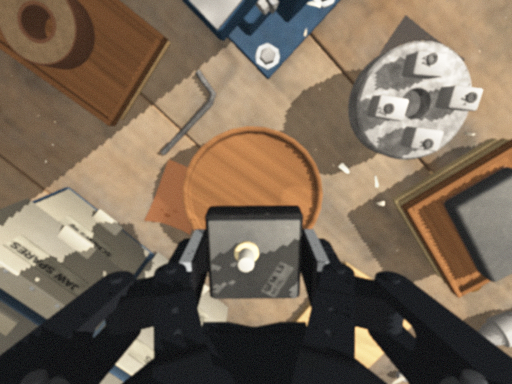

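The clock is held level between the pads at (255,250), the round tray is empty at (255,190), and nothing else was disturbed. Moving to the board.

Emit:
arm_command --deltas "-0.1 0.07 0 0 0 0;-0.25 0.19 0.02 0 0 0;-0.45 0.34 0.04 0 0 0;-0.62 0.46 0.06 0 0 0;-0.75 0.56 0.08 0 0 0;-0.81 0.605 0.09 0 0 0;-0.831 0.619 0.09 0 0 0;-0.831 0.619 0.09 0 0 0"

```text
time: 9.5
ee_pos: [0.5833, 0.3577, 0.3002]
tcp_rot: [-180.0, -0.0, -136.0]
force: [0.5, 0.0, -1.0]
opening: 0.0487
grip_force: 32.1
```

Emit:
arm_command --deltas "0 0 0.06 0 0 0;0 0 0.16 0 0 0;0 0 0.28 0 0 0;0 0 0.4 0 0 0;0 0 0.48 0 0 0;0 0 0.52 0 0 0;0 0 0.54 0 0 0;0 0 0.54 0 0 0"

```text
time: 10.5
ee_pos: [0.5834, 0.3581, 0.1927]
tcp_rot: [-180.0, 0.0, -136.0]
force: [0.6, -0.5, -0.3]
opening: 0.049
grip_force: 32.1
```

Emit:
arm_command --deltas "0 0 0.01 0 0 0;0 0 0.02 0 0 0;0 0 0.025 0 0 0;0 0 0.025 0 0 0"

```text
time: 11.0
ee_pos: [0.5832, 0.358, 0.1872]
tcp_rot: [180.0, -0.0, -136.0]
force: [0.8, -0.3, -0.5]
opening: 0.0493
grip_force: 32.1
```

Emit:
arm_command --deltas "0 0 0.005 0 0 0;0 0 0.01 0 0 0;0 0 0.01 0 0 0"

```text
time: 11.38
ee_pos: [0.5832, 0.358, 0.1851]
tcp_rot: [180.0, -0.0, -136.0]
force: [0.2, 0.2, -0.3]
opening: 0.0493
grip_force: 32.1
```

Emit:
arm_command --deltas "0 0 0.005 0 0 0;0 0 0.01 0 0 0;0 0 0.01 0 0 0"

```text
time: 11.75
ee_pos: [0.5832, 0.358, 0.1831]
tcp_rot: [180.0, -0.0, -136.0]
force: [-0.6, 0.6, -0.3]
opening: 0.0489
grip_force: 32.1
```

Emit:
arm_command --deltas "0 0 0.005 0 0 0;0 0 0.01 0 0 0;0 0 0.01 0 0 0"

```text
time: 12.12
ee_pos: [0.5832, 0.358, 0.1828]
tcp_rot: [-180.0, 0.0, -135.9]
force: [-2.9, -0.1, 6.8]
opening: 0.0492
grip_force: 33.0
```

Contact is at TCP z 0.183 on the 9 mm board, so the clock underside is TCP−0.174 and the round-tray floor ≈ 0.035. Release and rise.

Emit:
arm_command --deltas "0 0 0 0 0 0;0 0 0 0 0 0;0 0 0 0 0 0;0 0 0 0 0 0" --claw 0.6

```text
time: 12.62
ee_pos: [0.5833, 0.358, 0.1811]
tcp_rot: [180.0, -0.0, -136.0]
force: [0.7, -0.4, 0.4]
opening: 0.0682
grip_force: 0.0
```

Emit:
arm_command --deltas "0 0 -0.1 0 0 0;0 0 -0.3 0 0 0;0 0 -0.6 0 0 0;0 0 -0.85 0 0 0;0 0 -0.9 0 0 0;0 0 -0.9 0 0 0;0 0 -0.9 0 0 0"

```text
time: 13.5
ee_pos: [0.583, 0.3579, 0.3591]
tcp_rot: [180.0, -0.2, -136.0]
force: [-0.2, -0.9, -0.2]
opening: 0.0683
grip_force: 0.0
```

```bash
python3 -c "
from h import *
grab('wrist','k1.png'); plan([.55,.0,.36],-174)"
```

```text
shift [ 1.363 -1.172 -0.   ] turn [-0.    -0.001  0.211] pos [0.583 0.358 0.359] [ 180.    -0.2 -136. ]
```

Emit:
arm_command --deltas "0.68 -0.586 0 0 0 0;0.68 -0.586 0 0 0 0;0.68 -0.586 0 0 0 0;0.68 -0.586 0 0 0 0" --claw 1

```text
time: 14.05
ee_pos: [0.5664, 0.1758, 0.3608]
tcp_rot: [180.0, -0.1, -136.2]
force: [0.5, 0.5, 0.0]
opening: 0.0858
grip_force: 0.0
```

Emit:
arm_command --deltas "0.68 -0.586 0 0 0 0.211;0.68 -0.586 0 0 0 0.211;0.68 -0.586 0 0 0 0.211;0.68 -0.586 0 0 0 0.211;0.68 -0.586 0 0 0 0.211"

```text
time: 14.68
ee_pos: [0.5507, 0.0004, 0.3603]
tcp_rot: [180.0, -0.1, -173.9]
force: [0.2, 0.7, 0.4]
opening: 0.0852
grip_force: 0.0
```

```bash
python3 -c "
from h import *
grab('wrist','o1.png'); plan([.565,-.06,.30],-174)"
```

```text
shift [-0.038 -0.31   0.302] turn [-0.    -0.     0.001] pos [0.5508 0.0009 0.3604] [-1.800e+02 -1.000e-01 -1.738e+02]
```

Emit:
arm_command --deltas "-0.04 -0.31 0.2 0 0 0;-0.04 -0.31 0.2 0 0 0;-0.04 -0.31 0.2 0 0 0;-0.04 -0.31 0.2 0 0 0"

```text
time: 15.22
ee_pos: [0.5655, -0.0593, 0.322]
tcp_rot: [-180.0, 0.1, -173.8]
force: [-0.0, -0.2, 0.3]
opening: 0.0857
grip_force: 0.0
```

```bash
python3 -c "
from h import *
grab('wrist','o2.png'); plan([.565,-.06,.30],-174)
cv2.imwrite('pics/oo.png',cv2.resize(np.hstack([load('o1.png')[0],load('o2.png')[0]]),(800,300),interpolation=cv2.INTER_AREA))"
```

```text
shift [ 0.002 -0.003  0.111] turn [0.    0.001 0.001] pos [ 0.5654 -0.0593  0.3222] [ 1.800e+02  1.000e-01 -1.738e+02]
```

View pics/oo.png

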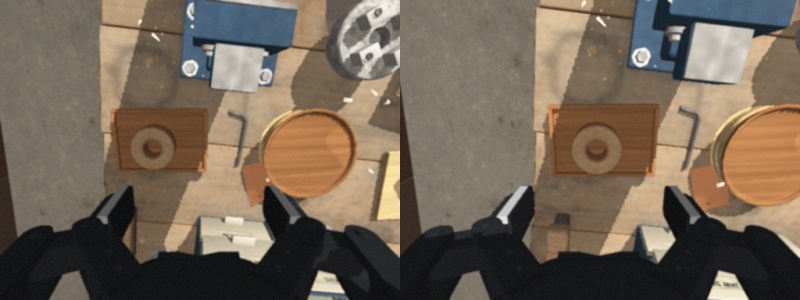

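Full-px positions: in o1 the oblong tray spans (143–266, 138–220), the roll is at (195,189) and the round tray at (393,195). In o2 the tray spans (192–331, 133–224) and the roll is at (252,191). Measuring.

```bash
cat > m3.py <<'E'
from m2 import *
def order(q):
    q=np.array(q);c=q.mean(0); return q[np.argsort(np.arctan2(*(q-c).T[::-1]))]
def linequad(cc):
    """straight-line fit to each side of a hull quad, corners at the crossings"""
    q=order(quad(cc)); p=cc[:,0].astype(float); L=[]
    for i in range(4):
        a,b=q[i],q[(i+1)%4]; u=(b-a)/np.linalg.norm(b-a); n=np.array([-u[1],u[0]]); t=(p-a)@u; d=(p-a)@n; l=np.linalg.norm(b-a)
        s=(abs(d)<2.5)&(t>.1*l)&(t<.9*l); vx,vy,x,y=cv2.fitLine(p[s].astype(np.float32),cv2.DIST_HUBER,0,.01,.01).ravel(); L.append((np.array([x,y]),np.array([vx,vy])))
    out=[]
    for i in range(4):
        (a,u),(b,v)=L[i-1],L[i]; t=np.linalg.solve(np.c_[u,-v],b-a); out.append(a+t[0]*u)
    return np.array(out)
def tq(f,box):
    I,K,W=load(f); x0,y0,x1,y1=box; return linequad(big(tray(I[y0:y1,x0:x1])))+(x0,y0),K,W
E
python3 - <<'E'
from m3 import *
q1,K,W1=tq('o1.png',(132,125,278,230)); q2,_,W2=tq('o2.png',(180,122,342,234)); print(q1.round(1).tolist(),q2.round(1).tolist())
rep('obl',tri(K,W1,q1,K,W2,q2))
for z in(.03,.035,.04,.045): rep('o@%g'%z,onz(K,W2,q2,z))
C=[]; dbg=[]
for f,c0 in(('o1.png',(195,189)),('o2.png',(252,191))):
    I,K,W=load(f); h=36;c=I[c0[1]-h:c0[1]+h,c0[0]-h:c0[0]+h]; H=cv2.cvtColor(cv2.GaussianBlur(c,(3,3),0),cv2.COLOR_BGR2HSV)
    m=(H[:,:,1]<125)&(H[:,:,2]>60); cc=cv2.convexHull(big(m)); e=cv2.fitEllipse(cc); C.append(np.array(e[0])+c0-h); print('roll',C[-1],np.round(e[1],1))
    b=cv2.resize(c,None,fx=4,fy=4); cv2.ellipse(b,(tuple(4*np.array(e[0])),tuple(4*np.array(e[1])),e[2]),(0,255,0),1); dbg.append(b)
print('roll',tri(K,W1,C[0],K,W2,C[1]).round(4),[onz(K,W2,C[1],z).round(4).tolist() for z in(.05,.055,.06)])
I,K,W=load('o1.png'); c=I[130:260,325:465].copy(); p=big(tray(c))[:,0]; cv2.polylines(c,[p.reshape(-1,1,2)],True,(0,255,0),1); dbg.append(cv2.resize(c,None,fx=2,fy=2)[:288])
t=I[122:234,130:280].copy(); cv2.polylines(t,[(q1-(130,122)).round().astype(np.int32).reshape(-1,1,2)],True,(0,255,0),1); 
cv2.imwrite('pics/dbg.png',np.hstack([cv2.resize(d,(int(d.shape[1]*224/d.shape[0]),224)) for d in dbg[:2]+[dbg[2],cv2.resize(t,None,fx=2,fy=2)]])[:,:] if 0 else np.hstack([cv2.resize(d,(200,200)) for d in dbg+[t]]))
E
```

```text
[[141.0, 139.0], [264.0, 139.0], [264.0, 218.5], [150.4, 220.4]] [[188.6, 134.0], [331.4, 134.0], [324.2, 225.0], [195.3, 225.0]]
obl c [ 0.5619 -0.0553  0.0241] z [0.0211 0.0278 0.024  0.0235] sides [0.1342 0.093  0.1337 0.0937] ang 96.4
o@0.03 c [ 0.5604 -0.0551  0.03  ] z [0.03 0.03 0.03 0.03] sides [0.1314 0.0907 0.1304 0.0906] ang 96.2
o@0.035 c [ 0.5592 -0.0554  0.035 ] z [0.035 0.035 0.035 0.035] sides [0.1289 0.0889 0.1279 0.0889] ang 96.2
o@0.04 c [ 0.5579 -0.0556  0.04  ] z [0.04 0.04 0.04 0.04] sides [0.1264 0.0872 0.1255 0.0872] ang 96.2
o@0.045 c [ 0.5566 -0.0559  0.045 ] z [0.045 0.045 0.045 0.045] sides [0.1239 0.0855 0.123  0.0854] ang 96.2
roll [194.39929581 189.72950363] [53.5 56.3]
roll [251.23048019 191.51087952] [61.9 64.3]
roll [[ 0.5673 -0.0627  0.0433]] [[[0.5653, -0.0629, 0.05]], [[0.5638, -0.063, 0.055]], [[0.5623, -0.0631, 0.06]]]
```

View pics/dbg.png

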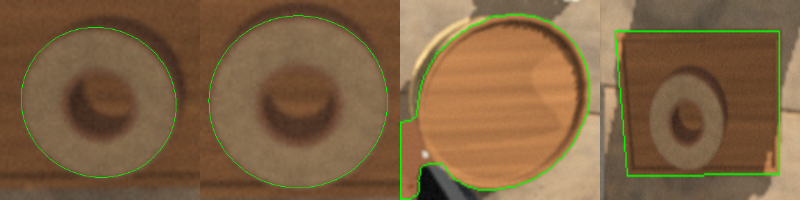

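Consistent: oblong rim z 0.024 (134×93 mm at that height), floor ≈ 0.017, roll top 0.043. Roll centre is (0.567, −0.063). Tray centre is (0.562, −0.055), turned 6.4°. Going down to grip the roll just above the rim level.

Emit:
arm_command --deltas "-0.006 -0.019 0.1 0 0 0;-0.006 -0.019 0.25 0 0 0;-0.006 -0.019 0.4 0 0 0;-0.006 -0.019 0.52 0 0 0;-0.006 -0.019 0.59 0 0 0;-0.006 -0.019 0.625 0 0 0;-0.006 -0.019 0.64 0 0 0;-0.006 -0.019 0.64 0 0 0" --claw 0.8

```text
time: 16.27
ee_pos: [0.567, -0.064, 0.1939]
tcp_rot: [-180.0, 0.1, -173.9]
force: [0.1, -0.9, 0.4]
opening: 0.0769
grip_force: 0.0
```

Emit:
arm_command --deltas "0 0 0 0 0 0;0 0 0 0 0 0;0 0 0 0 0 0;0 0 0 0 0 0;0 0 0 0 0 0" --claw -1 --squeeze 35

```text
time: 16.9
ee_pos: [0.5671, -0.064, 0.1943]
tcp_rot: [-180.0, 0.1, -173.9]
force: [-0.4, 0.3, 5.8]
opening: 0.0587
grip_force: 38.1
```

Emit:
arm_command --deltas "0 0 -0.02 0 0 0;0 0 -0.06 0 0 0;0 0 -0.15 0 0 0;0 0 -0.3 0 0 0;0 0 -0.45 0 0 0;0 0 -0.58 0 0 0;0 0 -0.65 0 0 0;0 0 -0.65 0 0 0"

```text
time: 17.9
ee_pos: [0.5668, -0.064, 0.3239]
tcp_rot: [180.0, 0.1, -174.0]
force: [-0.3, 0.2, -1.7]
opening: 0.0586
grip_force: 37.8
```

```bash
python3 - <<'E'
from m2 import *
grab('wrist','q1.png'); s=manip.sense(); print(s['opening'],s['grip_force'],s['time'])
e1=disk('o1.png',(393,193),(110,215),80,40); K=e1[2]
print(e1[0],e1[1],[onz(K,e1[3],e1[0],z).round(4).tolist() for z in(.035,.04,.045)])
W=e1[3]; print('expected diam px',K[0,0]*.132/(W[2,3]-.04))
I,K,W=load('p1.png'); c=I[115:240,160:345].copy()
p=big(tray(c))[:,0]; print(p.min(0)+(160,115),p.max(0)+(160,115))
cv2.imwrite('pics/dbg2.png',np.hstack([cv2.resize(I[110:310,150:350],(300,300)),cv2.resize(load('q1.png')[0],(400,300))]))
E
```

```text
0.05856982169277116 37.78677497932222 17.95
[396.59854126 195.95970154] [107.88668823 126.30276489] [[[0.5534, 0.1585, 0.035]], [[0.5522, 0.1557, 0.04]], [[0.5509, 0.1528, 0.045]]]
expected diam px 127.2191243457055
[160 127] [321 233]
```

View pics/dbg2.png

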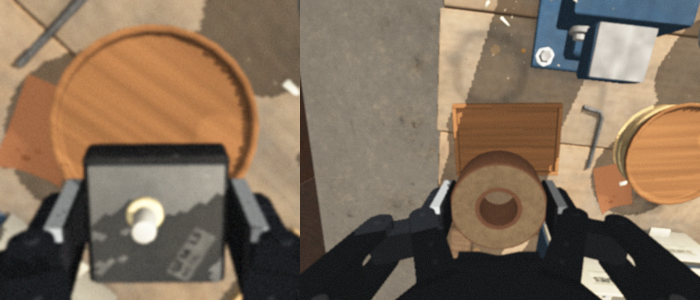

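The roll is gripped (about 59 mm, 38 N). For a clean view of the empty round tray I'll go past it with yaw −90.

Emit:
arm_command --deltas "-0.01 0.08 0 0 0 0;-0.02 0.25 0 0 0 0;-0.03 0.5 0 0 0 0;-0.04 0.7 0 0 0 0;-0.04 0.8 0 0 0 0;-0.04 0.8 0 0 0 0"

```text
time: 18.7
ee_pos: [0.5575, 0.0973, 0.3225]
tcp_rot: [-180.0, -0.1, -173.8]
force: [0.6, -0.1, -1.6]
opening: 0.0582
grip_force: 37.8
```

Emit:
arm_command --deltas "-0.02 0.1 0 0 0 -0.05;-0.03 0.3 0 0 0 -0.1;-0.04 0.5 0 0 0 -0.155;-0.04 0.65 0 0 0 -0.21;-0.04 0.75 0 0 0 -0.265;-0.04 0.8 0 0 0 -0.32;-0.04 0.8 0 0 0 -0.37;-0.04 0.8 0 0 0 -0.42;-0.04 0.8 0 0 0 -0.455;-0.04 0.8 0 0 0 -0.467;-0.04 0.8 0 0 0 -0.467"

```text
time: 20.08
ee_pos: [0.5491, 0.255, 0.3229]
tcp_rot: [180.0, -0.0, -90.0]
force: [0.2, 0.1, -0.4]
opening: 0.0581
grip_force: 37.9
```

```bash
python3 - <<'E'
from m2 import *
I,K,W=grab('wrist','q2.png'); cv2.imwrite('pics/q2s.png',I); s=manip.sense(); print(s['ee_pos'],s['tcp_rot'])
E
```

```text
[0.54910882 0.25509461 0.32298075] [ 1.79971634e+02 -3.06963034e-02 -8.99939115e+01]
```

View pics/q2s.png

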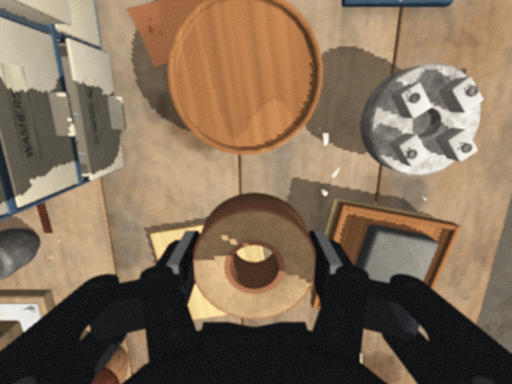

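q2 shows the empty round tray: left rim at x=168, right 323, bottom y=154, top just clipped, paper at upper left. I'll project the rim points to the rim plane and fit a circle.

```bash
cat > m4.py <<'E'
from m3 import *
from scipy.optimize import least_squares
def circ(f,box,c0,ex,z,r=.066):
    I,K,W=load(f); x0,y0,x1,y1=box; p=big(tray(I[y0:y1,x0:x1]))[:,0].astype(float)+(x0,y0); d=p-c0; a=np.degrees(np.arctan2(d[:,1],d[:,0]))%360
    s=(p[:,1]>1)&(p[:,0]>x0+1)&(p[:,0]<x1-2)&(p[:,1]<y1-2)&~((a>ex[0])&(a<ex[1]))
    for zz in z:
        P=onz(K,W,p[s],zz)[:,:2]; g=least_squares(lambda v:np.hypot(*(P-v[:2]).T)-v[2],[*P.mean(0),r],loss='soft_l1',f_scale=.001)
        print(f,zz,g.x.round(4),'rms',np.std(g.fun).round(5),s.sum())
E
python3 - <<'E'
from m4 import *
circ('q2.png',(125,0,345,165),(246,75),(175,260),(.035,.04,.045))
circ('o1.png',(325,130,470,260),(396,195),(100,230),(.035,.04,.045))
s=manip.sense(); plan([.552,.1535,.26],-90)
E
```

```text
q2.png 0.035 [0.5566 0.156  0.0664] rms 0.00045 290
q2.png 0.04 [0.5564 0.1565 0.0651] rms 0.00044 290
q2.png 0.045 [0.5563 0.157  0.0638] rms 0.00043 290
o1.png 0.035 [0.5572 0.1592 0.0661] rms 0.00041 211
o1.png 0.04 [0.5559 0.1564 0.0649] rms 0.0004 211
o1.png 0.045 [0.5546 0.1535 0.0638] rms 0.00039 211
shift [ 0.508 -0.015  0.315] turn [ 0. -0.  0.] pos [0.5491 0.2551 0.323 ] [180.  -0. -90.]
```

Emit:
arm_command --deltas "0.05 -0.005 0 0 0 0;0.17 -0.015 0 0 0 0;0.32 -0.025 0 0 0 0;0.43 -0.035 0.05 0 0 0;0.485 -0.035 0.13 0 0 0;0.493 -0.035 0.24 0 0 0;0.493 -0.035 0.35 0 0 0;0.493 -0.035 0.43 0 0 0;0.493 -0.035 0.47 0 0 0;0.493 -0.035 0.49 0 0 0;0.493 -0.035 0.49 0 0 0"

```text
time: 21.5
ee_pos: [0.5562, 0.1574, 0.2256]
tcp_rot: [-180.0, 0.0, -89.9]
force: [-0.0, 0.6, -0.7]
opening: 0.0587
grip_force: 37.9
```

Emit:
arm_command --deltas "0 0 0.01 0 0 0;0 0 0.02 0 0 0;0 0 0.03 0 0 0;0 0 0.04 0 0 0;0 0 0.04 0 0 0"

```text
time: 22.12
ee_pos: [0.556, 0.1572, 0.2171]
tcp_rot: [180.0, -0.0, -89.9]
force: [0.6, 0.5, -1.4]
opening: 0.0587
grip_force: 37.9
```

Emit:
arm_command --deltas "0 0 0.005 0 0 0;0 0 0.01 0 0 0;0 0 0.015 0 0 0;0 0 0.015 0 0 0"

```text
time: 22.62
ee_pos: [0.556, 0.1573, 0.2142]
tcp_rot: [180.0, -0.0, -89.9]
force: [0.2, -0.9, -1.8]
opening: 0.0585
grip_force: 37.9
```

Emit:
arm_command --deltas "0 0 0.005 0 0 0;0 0 0.007 0 0 0;0 0 0.007 0 0 0"

```text
time: 23.0
ee_pos: [0.5561, 0.1572, 0.2129]
tcp_rot: [180.0, -0.0, -89.9]
force: [0.0, -0.2, -0.9]
opening: 0.0589
grip_force: 37.9
```

Emit:
arm_command --deltas "0 0 0.005 0 0 0;0 0 0.005 0 0 0"

```text
time: 23.25
ee_pos: [0.556, 0.1573, 0.2118]
tcp_rot: [180.0, -0.0, -89.9]
force: [-0.4, -0.7, -1.6]
opening: 0.0586
grip_force: 37.9
```

Emit:
arm_command --deltas "0 0 0.005 0 0 0;0 0 0.005 0 0 0"

```text
time: 23.5
ee_pos: [0.5561, 0.1573, 0.2115]
tcp_rot: [-180.0, 0.0, -89.9]
force: [-2.8, -0.6, 4.1]
opening: 0.0586
grip_force: 38.4
```

Emit:
arm_command --deltas "0 0 0.005 0 0 0;0 0 0.005 0 0 0"

```text
time: 23.75
ee_pos: [0.556, 0.1573, 0.2114]
tcp_rot: [-179.9, 0.0, -89.9]
force: [-5.5, -0.9, 10.8]
opening: 0.0587
grip_force: 39.0
```

Contact is at 0.2115, as predicted. Release, rise, then go to the pad.

Emit:
arm_command --deltas "0 0 0 0 0 0;0 0 0 0 0 0;0 0 0 0 0 0;0 0 0 0 0 0" --claw 0.76

```text
time: 24.25
ee_pos: [0.5561, 0.1572, 0.2097]
tcp_rot: [180.0, -0.0, -89.9]
force: [-0.3, -0.0, 0.4]
opening: 0.0755
grip_force: 0.0
```

Emit:
arm_command --deltas "0 0 -0.1 0 0 0;0 0 -0.3 0 0 0;0 0 -0.55 0 0 0;0 0 -0.75 0 0 0;0 0 -0.75 0 0 0;0 0 -0.75 0 0 0"

```text
time: 25.0
ee_pos: [0.5559, 0.1573, 0.3593]
tcp_rot: [179.9, 0.0, -89.9]
force: [-0.3, 0.3, 0.5]
opening: 0.0753
grip_force: 0.0
```

```bash
python3 - <<'E'
from h import *
I,K,W=grab('wrist','r1.png'); plan([.45,.38,.36],-102.5); plan([.412,.342,.30],-102.5)
E
```

```text
shift [-1.115  0.527 -0.006] turn [ 0.001 -0.     0.07 ] pos [0.5558 0.1572 0.3587] [179.9  -0.  -89.9]
shift [-0.925  0.717  0.294] turn [ 0.001 -0.     0.07 ] pos [0.5558 0.1572 0.3587] [179.9  -0.  -89.9]
```

View pics/r1.png

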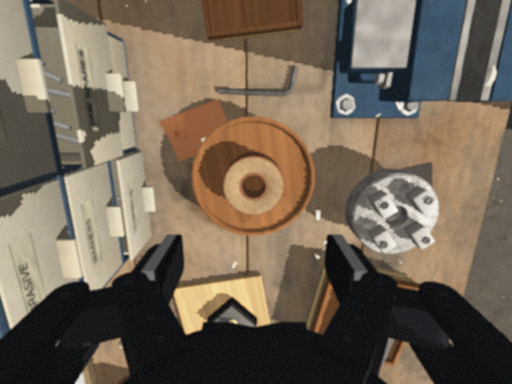

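The roll lies flat in the round tray (roll (253,184), tray (253,176) in the tilted view). Chuck and hex key are in place and the clock is on the board. Now two views of the pad and square tray.

Emit:
arm_command --deltas "-1 0.65 0 0 0 0.068;-1 0.65 0 0 0 0.068;-1 0.65 0 0 0 0.068;-1 0.65 0 0 0 0.068;-1 0.65 0 0 0 0.068;-1 0.65 0 0 0 0.068" --claw 1

```text
time: 25.8
ee_pos: [0.4255, 0.357, 0.3588]
tcp_rot: [180.0, -0.1, -102.1]
force: [-0.1, 0.4, 0.5]
opening: 0.0859
grip_force: 0.0
```

```bash
python3 - <<'E'
from h import *
I,K,W=grab('wrist','s1.png'); plan([.42,.44,.33],-102.2)
E
```

```text
shift [-0.402  0.117  0.145] turn [ 0.    -0.001  0.   ] pos [0.4259 0.3565 0.3591] [ 1.800e+02 -1.000e-01 -1.022e+02]
```

Emit:
arm_command --deltas "-0.4 -0.08 0.15 0 0 0;-0.4 -0.08 0.15 0 0 0;-0.4 -0.08 0.15 0 0 0;-0.4 -0.08 0.15 0 0 0"

```text
time: 26.35
ee_pos: [0.4587, 0.4307, 0.33]
tcp_rot: [-180.0, -0.0, -102.2]
force: [-0.2, 0.2, -0.6]
opening: 0.0854
grip_force: 0.0
```

```bash
python3 - <<'E'
from h import *
I,K,W=grab('wrist','s2.png'); plan([.412,.3425,.30],-102.2)
from m4 import *
I,K,W=load('r1.png'); c=I[140:230,208:300]; H=cv2.cvtColor(cv2.GaussianBlur(c,(3,3),0),cv2.COLOR_BGR2HSV)
e=cv2.fitEllipse(cv2.convexHull(big((H[:,:,1]<125)&(H[:,:,2]>60)))); p=np.array(e[0])+(208,140); print('roll',p,np.round(e[1],1),onz(K,W,p,.061))
circ('r1.png',(150,105,325,245),(253,175),(150,250),(.04,))
# predict where the square tray centre lies in the views
for f in('s1.png','s2.png'):
    I,K,W=load(f); q=np.linalg.inv(W)@[.4165,.3395,.038,1]; u=(K@q[:3]/q[2])[:2].astype(int); print(f,u)
E
```

```text
shift [0.48  0.134 0.152] turn [-0.  0. -0.] pos [0.4586 0.4307 0.3305] [-180.     0.  -102.2]
roll [253.06061554 185.15836334] [57.7 60. ] [[0.55555916 0.1573925  0.061     ]]
r1.png 0.04 [0.5562 0.1566 0.0649] rms 0.00051 245
s1.png [258 162]
s2.png [278  78]
```

The roll is within 1 mm of the round tray's middle. Now the square tray and pad.

```bash
cat > m5.py <<'E'
from m4 import *
def padq(f,u,h=62):
    I,K,W=load(f); x,y=u; x0,y0=x-h,max(y-h,0); c=I[y0:y+h,x0:x+h]; hh=cv2.drawContours(np.zeros(c.shape[:2],np.uint8),[cv2.convexHull(big(tray(c)))],-1,1,-1)
    return linequad(big(grey(c)&(cv2.erode(hh,np.ones((5,5)))>0)))+(x0,y0),K,W
E
python3 - <<'E'
from m5 import *
t1,K,W1=tq('s1.png',(175,85,340,240)); t2,_,W2=tq('s2.png',(185,0,370,160)); print(t1.round(1).tolist(),t2.round(1).tolist())
rep('sq',tri(K,W1,t1,K,W2,t2))
for z in(.03,.035,.04): rep('sq1@%g'%z,onz(K,W1,t1,z)); rep('sq2@%g'%z,onz(K,W2,t2,z))
p1,_,_=padq('s1.png',(258,162),70);p2,_,_=padq('s2.png',(278,78),78); print(p1.round(1).tolist(),p2.round(1).tolist())
rep('pad',tri(K,W1,p1,K,W2,p2))
for z in(.045,.05,.055): rep('p1@%g'%z,onz(K,W1,p1,z)); rep('p2@%g'%z,onz(K,W2,p2,z))
E
```

```text
[[197.3, 104.2], [318.6, 102.5], [313.3, 215.6], [205.5, 217.3]] [[205.7, 0.0], [353.8, 0.0], [343.6, 146.6], [214.8, 148.6]]
sq c [0.4155 0.3397 0.0393] z [0.0411 0.0351 0.0398 0.0411] sides [0.1207 0.1194 0.1191 0.1191] ang 168.8
sq1@0.03 c [0.4161 0.3415 0.03  ] z [0.03 0.03 0.03 0.03] sides [0.1237 0.1233 0.1233 0.1236] ang 168.7
sq2@0.03 c [0.415  0.3391 0.03  ] z [0.03 0.03 0.03 0.03] sides [0.124  0.1222 0.1238 0.1242] ang 167.8
sq1@0.035 c [0.416  0.3406 0.035 ] z [0.035 0.035 0.035 0.035] sides [0.1216 0.1212 0.1212 0.1216] ang 168.7
sq2@0.035 c [0.4155 0.3395 0.035 ] z [0.035 0.035 0.035 0.035] sides [0.1217 0.12   0.1215 0.1219] ang 167.8
sq1@0.04 c [0.4159 0.3397 0.04  ] z [0.04 0.04 0.04 0.04] sides [0.1195 0.1192 0.1192 0.1195] ang 168.7
sq2@0.04 c [0.416  0.3399 0.04  ] z [0.04 0.04 0.04 0.04] sides [0.1194 0.1177 0.1193 0.1196] ang 167.8
[[230.2, 120.4], [294.3, 118.7], [291.4, 211.0], [232.6, 211.0]] [[245.6, 17.6], [325.4, 15.6], [318.8, 137.0], [248.4, 137.0]]
pad c [0.4131 0.3424 0.051 ] z [0.0502 0.0494 0.0519 0.0527] sides [0.0625 0.0942 0.0617 0.0924] ang 169.4
p1@0.045 c [0.4132 0.3438 0.045 ] z [0.045 0.045 0.045 0.045] sides [0.063  0.0966 0.0635 0.0949] ang 169.5
p2@0.045 c [0.4125 0.3422 0.045 ] z [0.045 0.045 0.045 0.045] sides [0.064  0.096  0.0632 0.0946] ang 169.1
p1@0.05 c [0.4131 0.3428 0.05  ] z [0.05 0.05 0.05 0.05] sides [0.0619 0.0949 0.0624 0.0932] ang 169.5
p2@0.05 c [0.413  0.3425 0.05  ] z [0.05 0.05 0.05 0.05] sides [0.0628 0.0941 0.062  0.0928] ang 169.1
p1@0.055 c [0.4131 0.3418 0.055 ] z [0.055 0.055 0.055 0.055] sides [0.0608 0.0932 0.0612 0.0916] ang 169.5
p2@0.055 c [0.4136 0.3429 0.055 ] z [0.055 0.055 0.055 0.055] sides [0.0615 0.0923 0.0607 0.0909] ang 169.1
```

Square tray: rim 0.039, floor ≈ 0.031, centre (0.416, 0.340). Pad: top 0.051, centre (0.413, 0.3425), width axis 169.3°, so yaw −100.7. Grasping.

Emit:
arm_command --deltas "0.2 0.06 0 0 0 -0.008;0.4 0.11 0 0 0 -0.008;0.479 0.13 0.05 0 0 -0.008;0.479 0.13 0.15 0 0 -0.008;0.479 0.13 0.27 0 0 -0.008;0.479 0.13 0.39 0 0 -0.008;0.479 0.13 0.5 0 0 -0.008;0.479 0.13 0.57 0 0 -0.008;0.479 0.13 0.605 0 0 -0.008;0.479 0.13 0.6175 0 0 -0.008;0.479 0.13 0.6175 0 0 -0.008" --claw 0.9

```text
time: 27.78
ee_pos: [0.4128, 0.3438, 0.2069]
tcp_rot: [-180.0, 0.0, -100.7]
force: [-0.3, 0.2, -0.9]
opening: 0.0814
grip_force: 0.0
```

Emit:
arm_command --deltas "0 0 0 0 0 0;0 0 0 0 0 0;0 0 0 0 0 0;0 0 0 0 0 0;0 0 0 0 0 0" --claw -1 --squeeze 40

```text
time: 28.4
ee_pos: [0.4129, 0.344, 0.2072]
tcp_rot: [-179.9, 0.1, -100.7]
force: [0.3, 0.6, 5.8]
opening: 0.0634
grip_force: 45.1
```

The pad is gripped (63.4 mm), underside ≈ TCP−0.176. Lift high.

Emit:
arm_command --deltas "0 0 -0.02 0 0 0;0 0 -0.06 0 0 0;0 0 -0.15 0 0 0;0 0 -0.3 0 0 0;0 0 -0.48 0 0 0;0 0 -0.66 0 0 0;0 0 -0.82 0 0 0;0 0 -0.93 0 0 0;0 0 -0.965 0 0 0;0 0 -0.965 0 0 0"

```text
time: 29.65
ee_pos: [0.4125, 0.3436, 0.3991]
tcp_rot: [180.0, -0.0, -100.7]
force: [-0.2, -0.1, -0.6]
opening: 0.0636
grip_force: 44.5
```

```bash
python3 - <<'E'
from h import *
grab('wrist','t1.png'); s=manip.sense(); print(s['opening'],s['grip_force']); plan([.562,-.0535,.33],-83.6); plan([.487,.145,.40],-100.7)
E
```

```text
0.06342257204983758 44.47477161884308
shift [ 1.812 -1.104  0.343] turn [ 0.    -0.    -0.095] pos [0.4124 0.3436 0.3984] [ 1.799e+02 -1.000e-01 -1.007e+02]
shift [ 0.906 -0.551 -0.007] turn [ 0. -0.  0.] pos [0.4124 0.3436 0.3984] [ 1.799e+02 -1.000e-01 -1.007e+02]
```

Emit:
arm_command --deltas "0.06 -0.04 0 0 0 0;0.2 -0.12 0 0 0 0;0.4 -0.24 0 0 0 0;0.6 -0.36 0 0 0 0;0.78 -0.47 0 0 0 0;0.88 -0.535 0 0 0 0;0.906 -0.551 0 0 0 0;0.906 -0.551 0 0 0 0"

```text
time: 30.7
ee_pos: [0.4872, 0.1449, 0.3989]
tcp_rot: [180.0, -0.0, -100.7]
force: [-0.3, -0.2, 0.1]
opening: 0.0631
grip_force: 44.5
```

Emit:
arm_command --deltas "0.06 -0.04 0 0 0 -0.01;0.2 -0.12 0 0 0 -0.03;0.4 -0.24 0 0 0 -0.06;0.6 -0.36 0.03 0 0 -0.08;0.78 -0.47 0.1 0 0 -0.095;0.88 -0.535 0.2 0 0 -0.095;0.906 -0.551 0.3 0 0 -0.095;0.906 -0.551 0.34 0 0 -0.095;0.906 -0.551 0.35 0 0 -0.095;0.906 -0.551 0.35 0 0 -0.095"

```text
time: 31.95
ee_pos: [0.5621, -0.0526, 0.3302]
tcp_rot: [-179.9, -0.0, -83.5]
force: [-0.4, -0.1, -0.6]
opening: 0.0636
grip_force: 44.5
```

```bash
python3 - <<'E'
from m5 import *
grab('wrist','u1.png'); plan([.562,-.0535,.205],-83.6)
# tool-x offset of the held pad and of the tray, from the view
I,K,W=load('u1.png')
g=grey(I); 
for P in([.562,-.055,.024],):
    q=np.linalg.inv(W)@[*P,1]; print('tray px',(K@q[:3]/q[2])[:2])
cv2.imwrite('pics/u1v.png',I)
E
```

```text
shift [0.004 0.002 0.627] turn [-0. -0.  0.] pos [ 0.5621 -0.0527  0.3303] [-179.9   -0.   -83.5]
tray px [253.65343307 180.74438905]
```

View pics/u1v.png

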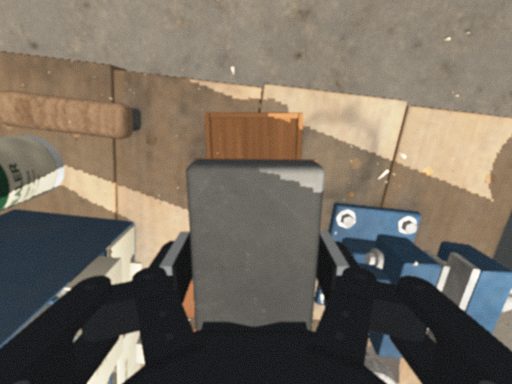

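This is my last picture: the pad is held square and centred over the oblong tray (tray x 206–303, pad 190–322 at 255). Lowering.

Emit:
arm_command --deltas "0.004 0.002 0.05 0 0 0;0.004 0.002 0.15 0 0 0;0.004 0.002 0.28 0 0 0;0.004 0.002 0.41 0 0 0;0.004 0.002 0.52 0 0 0;0.004 0.002 0.59 0 0 0;0.004 0.002 0.63 0 0 0;0.004 0.002 0.65 0 0 0;0.004 0.002 0.65 0 0 0"

```text
time: 33.12
ee_pos: [0.5618, -0.0541, 0.1997]
tcp_rot: [-180.0, -0.0, -83.6]
force: [0.0, -0.3, -1.1]
opening: 0.0633
grip_force: 44.5
```

Emit:
arm_command --deltas "0 0 0.005 0 0 0;0 0 0.01 0 0 0;0 0 0.015 0 0 0;0 0 0.02 0 0 0;0 0 0.02 0 0 0"

```text
time: 33.75
ee_pos: [0.5616, -0.0542, 0.1953]
tcp_rot: [180.0, 0.0, -83.6]
force: [0.3, -0.4, -0.0]
opening: 0.0634
grip_force: 44.5
```

Emit:
arm_command --deltas "0 0 0.005 0 0 0;0 0 0.01 0 0 0;0 0 0.01 0 0 0"

```text
time: 34.12
ee_pos: [0.5616, -0.0542, 0.1933]
tcp_rot: [180.0, 0.0, -83.6]
force: [0.7, 0.3, -0.3]
opening: 0.0632
grip_force: 44.5
```

Emit:
arm_command --deltas "0 0 0.005 0 0 0;0 0 0.005 0 0 0"

```text
time: 34.38
ee_pos: [0.5616, -0.0542, 0.1923]
tcp_rot: [180.0, 0.0, -83.6]
force: [0.2, -0.2, -0.5]
opening: 0.0632
grip_force: 44.5
```

Emit:
arm_command --deltas "0 0 0.005 0 0 0;0 0 0.005 0 0 0"

```text
time: 34.62
ee_pos: [0.5616, -0.0542, 0.1921]
tcp_rot: [-180.0, -0.0, -83.6]
force: [-2.5, 0.4, 4.6]
opening: 0.0632
grip_force: 45.1
```

Emit:
arm_command --deltas "0 0 0.005 0 0 0;0 0 0.005 0 0 0"

```text
time: 34.88
ee_pos: [0.5616, -0.0541, 0.1921]
tcp_rot: [-180.0, -0.0, -83.6]
force: [-4.3, 1.4, 12.5]
opening: 0.0632
grip_force: 45.9
```

Emit:
arm_command --deltas "0 0 0 0 0 0;0 0 0 0 0 0;0 0 0 0 0 0;0 0 0 0 0 0" --claw 0.8

```text
time: 35.38
ee_pos: [0.5616, -0.0542, 0.1902]
tcp_rot: [180.0, -0.0, -83.6]
force: [-0.0, 0.4, -0.1]
opening: 0.0771
grip_force: 0.0
```

Emit:
arm_command --deltas "0 0 -0.1 0 0 0;0 0 -0.3 0 0 0;0 0 -0.55 0 0 0;0 0 -0.8 0 0 0;0 0 -0.84 0 0 0;0 0 -0.84 0 0 0;0 0 -0.84 0 0 0"

```text
time: 36.25
ee_pos: [0.5613, -0.0541, 0.3566]
tcp_rot: [179.8, 0.0, -83.6]
force: [0.2, 0.1, -1.5]
opening: 0.077
grip_force: 0.0
```

```bash
python3 - <<'E'
from m5 import *
grab('wrist','v1.png'); plan([.571,.19,.36],-83.6)
q,K,W=tq('v1.png',(175,100,335,260)); p,_,_=padq('v1.png',(254,180),75)
rep('obl',onz(K,W,q,.024)); rep('pad',onz(K,W,p,.038)); print(q.round().tolist(),p.round().tolist())
E
```

```text
shift [-1.208 -0.184 -0.017] turn [0.001 0.    0.   ] pos [ 0.5614 -0.0541  0.3566] [179.8   0.  -83.6]
obl c [ 0.5623 -0.0548  0.024 ] z [0.024 0.024 0.024 0.024] sides [0.0929 0.1329 0.0914 0.1328] ang -173.6
pad c [ 0.561  -0.0562  0.038 ] z [0.038 0.038 0.038 0.038] sides [0.0609 0.0937 0.0614 0.0936] ang -173.6
[[207.0, 114.0], [296.0, 114.0], [290.0, 231.0], [213.0, 231.0]] [[223.0, 133.0], [283.0, 133.0], [280.0, 219.0], [225.0, 219.0]]
```

The pad sits within 2 mm of the oblong tray's middle and parallel to it. Now back to the clock.

Emit:
arm_command --deltas "-0.68 -0.112 0 0 0 0;-0.68 -0.112 0 0 0 0;-0.68 -0.112 0 0 0 0"

```text
time: 36.67
ee_pos: [0.5685, 0.0866, 0.3568]
tcp_rot: [179.9, -0.0, -83.4]
force: [0.4, -0.9, -0.9]
opening: 0.0767
grip_force: 0.0
```

Emit:
arm_command --deltas "-0.68 -0.112 0 0 0 0;-0.68 -0.112 0 0 0 0;-0.68 -0.112 0 0 0 0"

```text
time: 37.05
ee_pos: [0.5756, 0.2241, 0.3565]
tcp_rot: [179.9, -0.0, -83.4]
force: [0.1, -0.6, -0.2]
opening: 0.0769
grip_force: 0.0
```

Emit:
arm_command --deltas "-0.68 -0.112 0.1 0 0 0.291;-0.68 -0.112 0.25 0 0 0.291;-0.68 -0.112 0.25 0 0 0.291;-0.68 -0.112 0.25 0 0 0.291;-0.68 -0.112 0.25 0 0 0.291;-0.68 -0.112 0.25 0 0 0.291;-0.68 -0.112 0.25 0 0 0.291"

```text
time: 37.92
ee_pos: [0.5831, 0.3582, 0.308]
tcp_rot: [-180.0, -0.0, -135.8]
force: [0.1, -0.2, -0.2]
opening: 0.0769
grip_force: 0.0
```

```bash
python3 - <<'E'
from m5 import *
I,K,W=grab('wrist','w1.png'); plan([.5832,.358,.1835],-136)
q=np.linalg.inv(W)@[.5832,.358,.027,1]; u=(K@q[:3]/q[2])[:2].astype(int); print(u)
b,K,W=rect('w1.png',tuple(u),48); rep('clock',onz(K,W,b,.027))
E
```

```text
shift [ 0.    -0.001  0.623] turn [-0.    -0.     0.001] pos [0.5831 0.3582 0.3082] [-180.    -0.  -135.9]
[253 190]
clock c [0.5836 0.3578 0.027 ] z [0.027 0.027 0.027 0.027] sides [0.0447 0.0448 0.0469 0.0448] ang 134.2
```

Emit:
arm_command --deltas "0 0 0.1 0 0 0;0 0 0.25 0 0 0;0 0 0.4 0 0 0;0 0 0.51 0 0 0;0 0 0.58 0 0 0;0 0 0.61 0 0 0;0 0 0.618 0 0 0;0 0 0.618 0 0 0" --claw 0.65

```text
time: 38.98
ee_pos: [0.5831, 0.359, 0.1856]
tcp_rot: [-180.0, 0.1, -136.0]
force: [0.1, 0.4, 0.5]
opening: 0.0705
grip_force: 0.0
```

Emit:
arm_command --deltas "0 0 0 0 0 0;0 0 0 0 0 0;0 0 0 0 0 0;0 0 0 0 0 0;0 0 0 0 0 0" --claw -1 --squeeze 30

```text
time: 39.6
ee_pos: [0.5831, 0.359, 0.1857]
tcp_rot: [-180.0, 0.1, -136.0]
force: [-1.5, 0.5, 5.9]
opening: 0.049
grip_force: 32.8
```

Emit:
arm_command --deltas "0 0 -0.02 0 0 0;0 0 -0.06 0 0 0;0 0 -0.15 0 0 0;0 0 -0.3 0 0 0;0 0 -0.45 0 0 0;0 0 -0.58 0 0 0;0 0 -0.63 0 0 0;0 0 -0.63 0 0 0"

```text
time: 40.6
ee_pos: [0.5828, 0.3588, 0.3115]
tcp_rot: [180.0, 0.1, -136.0]
force: [-0.6, -1.2, -1.0]
opening: 0.0489
grip_force: 32.2
```

```bash
python3 -c "
from h import *
s=manip.sense(); print(s['opening'],s['grip_force']); plan([.416,.3398,.31],-136)"
```

```text
0.04890380242733633 32.21837103366852
shift [0.666 0.511 0.007] turn [0. 0. 0.] pos [0.5828 0.3588 0.3115] [ 1.80e+02  1.00e-01 -1.36e+02]
```

Emit:
arm_command --deltas "0.05 0.04 0 0 0 0;0.16 0.12 0 0 0 0;0.32 0.245 0 0 0 0;0.48 0.37 0 0 0 0;0.6 0.46 0.03 0 0 0;0.655 0.5 0.1 0 0 0;0.666 0.511 0.2 0 0 0;0.666 0.511 0.31 0 0 0;0.666 0.511 0.4 0 0 0;0.666 0.511 0.45 0 0 0;0.666 0.511 0.475 0 0 0;0.666 0.511 0.475 0 0 0"

```text
time: 42.1
ee_pos: [0.4161, 0.3397, 0.2157]
tcp_rot: [-180.0, -0.0, -136.0]
force: [0.1, -0.1, 0.1]
opening: 0.0491
grip_force: 32.2
```

Emit:
arm_command --deltas "0 0 0.005 0 0 0;0 0 0.01 0 0 0;0 0 0.015 0 0 0;0 0 0.02 0 0 0;0 0 0.025 0 0 0;0 0 0.025 0 0 0"

```text
time: 42.85
ee_pos: [0.416, 0.3396, 0.2107]
tcp_rot: [-180.0, -0.0, -136.0]
force: [0.4, -0.3, -0.6]
opening: 0.049
grip_force: 32.2
```

Emit:
arm_command --deltas "0 0 0.005 0 0 0;0 0 0.01 0 0 0;0 0 0.01 0 0 0"

```text
time: 43.22
ee_pos: [0.416, 0.3397, 0.2098]
tcp_rot: [-180.0, 0.0, -136.0]
force: [-3.2, -1.4, 7.1]
opening: 0.0489
grip_force: 33.1
```

Contact at 0.2098 (floor ≈ 0.033, consistent). Release, rise and check.

Emit:
arm_command --deltas "0 0 0 0 0 0;0 0 0 0 0 0;0 0 0 0 0 0;0 0 0 0 0 0" --claw 0.6

```text
time: 43.72
ee_pos: [0.4161, 0.3397, 0.2087]
tcp_rot: [-180.0, -0.0, -136.0]
force: [-1.1, -0.0, -0.3]
opening: 0.0681
grip_force: 0.0
```

Emit:
arm_command --deltas "0 0 -0.1 0 0 0;0 0 -0.3 0 0 0;0 0 -0.5 0 0 0;0 0 -0.75 0 0 0;0 0 -0.85 0 0 0;0 0 -0.85 0 0 0;0 0 -0.85 0 0 0"

```text
time: 44.6
ee_pos: [0.4158, 0.3395, 0.3775]
tcp_rot: [180.0, -0.1, -136.0]
force: [0.2, 1.4, -0.6]
opening: 0.0681
grip_force: 0.0
```

```bash
python3 - <<'E'
from m5 import *
I,K,W=grab('wrist','x1.png')
def px(P): q=np.linalg.inv(W)@[*P,1]; return (K@q[:3]/q[2])[:2].astype(int)
u=px([.416,.3398,.05]); b,_,_=rect('x1.png',tuple(u),38); rep('clock',onz(K,W,b,.050)); print(u,b.round().tolist())
x,y=px([.416,.3398,.039]); h=92; q,_,_=tq('x1.png',(x-h,max(y-h,0),x+h,y+h)); rep('sq',onz(K,W,q,.039))
T,Kt,Wt=grab('top','top1.png'); T0=load('top0.png')[0]
for n,(x,y) in dict(chuck=(237,242),key=(293,178)).items():
    d=cv2.absdiff(T[y-28:y+28,x-22:x+22],T0[y-28:y+28,x-22:x+22]).max(2); print(n,(d>50).mean().round(3))
print(manip.sense()['time'])
E
```

```text
clock c [0.4162 0.3392 0.05  ] z [0.05 0.05 0.05 0.05] sides [0.0461 0.0462 0.0481 0.0462] ang 134.0
[254 179] [[232.0, 158.0], [275.0, 158.0], [275.0, 199.0], [232.0, 199.0]]
sq c [0.416  0.3397 0.039 ] z [0.039 0.039 0.039 0.039] sides [0.12   0.1193 0.1198 0.1199] ang 168.8
chuck 0.0
key 0.0
44.7
```

The clock is centred within 1 mm, the chuck and key show no change, and the arm is clear. Handing in.

```bash
python3 -c "
from cell import manip
print(manip.sign_off())"
```

```text
the job is handed in; nothing more can be done
None
```

I handed the job in at about 45 s: the roll is in the round tray, the clock movement in the square tray and the sanding pad lengthwise in the oblong tray, each measured within about 2 mm of the middle, set down gently and released, with the chuck and hex key not moved; the sign-off returned no verdict.

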